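# Fetch the low hardener tin from behind the tall containers onto the mixing scale

## Robot

A 7-joint arm with a two-finger parallel gripper is mounted at the origin on the work surface. World frame = base frame: x ahead of the robot, y to its left, z up, the work surface at z = 0. Lengths are in mm, angles in rad, forces in N, time in s.
With the tool pointing down it reaches from about 400 to 875 mm from the base axis. Payload 4.4 kg.
Tool frame: the origin (TCP) lies at the very end of the fingers, on their centre line; the grasp point (between the pads) lies 19 mm behind it; z points along the fingers, y is the line along which they close (so a half turn about z gives the same grasp; the last joint's range is limited). The gripper opens to 85 mm and grips with 20 to 120 N. Pads are 22 mm wide; open, the fingers measure 114 mm over their backs; the gripper's body (76 mm by 85 mm) begins 54 mm behind the grasp point. The pads swing forward as they close: fully open they stand 13 mm farther back than shut.
Start: joints at [-1.248, 0.628, 0.038, 1.517, -0.027, 0.996, -0.02], TCP at [246.379, 601.511, 231.313] pointing down, gripper open.
Joint ranges: [-3.06, 3.06], [-0.37, 2.12], [-1.25, 1.32], [0.18, 2.47], [-1.1, 4.24], [0.23, 1.98], [-2.94, 2.94]. Speed limits (rad/s): [2.57, 2.57, 3.14, 3.14, 3.14, 3.14, 3.14].

## Interface

Orientations are given as [roll, pitch, yaw] about the fixed x, y, z axes, in that order (R = Rz(yaw) Ry(pitch) Rx(roll)).
In Python, from cell import ctrl gives the robot as it stands.
- The arm moves only by the tool step_arm, never from a script. Its argument "series" is a list that holds one entry, the list of rows, each a list of 7 numbers: the turn, a rotation vector about the tool's x, y, z as a fraction of full scale, then the shift along the tool's x, y, z as a fraction of full scale, then the closure, from 0 (fully open) to 1 (shut). In form: [[[ax, ay, az, tx, ty, tz, gripper], ...]]. A call has 1 to 12 rows; each row shifts and turns the commanded pose from where the row before left it, along the tool's axes as they then stand; what a row does not reach is not made up. Full scale, the value 1, is 150 mm for a shift and 45 degrees for a turn. A row lasts 1/10 s, in which the tool goes at most 50 mm and 8.59 degrees, less where a joint would pass 70% of its speed; a pose out of reach is approached as far as the arm can. A call with a number of a shift or a turn outside -1 to 1 is refused whole. A call with a gripper value outside its range is refused whole. The fingers move at their own pace and stop on an object; the grip force is fixed at half the most. Time passes only in rows, so rows that do not move let the fingers close. It gives the time, the measured TCP pose, the force, the opening and the grip force at its end, in the units of the state.
- ctrl.read_state(): the state, without advancing time (a new reading comes with each control period).
- ctrl.get_image(name): name is "side" or "top"; returns a dict with "img" (480x640x3 uint8, red, green, blue), "fx", "fy", "cx", "cy" (pixels), "R" (3x3) and "t" (3): a world point X has camera coordinates R X + t. Camera axes: x right, y down, z forward; pixel columns grow to the right and rows downward; lengths in mm; the calibration is good to about 2 mm. A picture is of the moment at which its call begins. There is no depth.
- ctrl.finish_job(): hands the job in; it is judged then, once.
Trained networks look in a picture, given as the dict that the camera call returned (one of the last four; its "shot" number tells which), for a name from the list of things; names that differ only in an ending like _2 or _b are one class to them, and where a whole thing is asked for, a point or a joint stands for the part that bears it (a point fixed in the world has none). Each returns a list of dicts, best first, with "score" (0 to 1); they miss things now and then, are a little off and sometimes report something else, mostly with a low value. They report only what shows in the picture. A call takes as long as a camera call. They do not tell look-alikes from the thing itself.
- ctrl.recognise(picture, thing): "centre" ([column, row] in pixels, amid what is visible of it).
The state is a dict: "clock": time; "qpos": joint angles; "qd": joint speeds; "tau": joint torques, N m; "eef_pos": TCP position; "tool_rot": TCP orientation; "force": force on the tool from outside, world axes, zero at the start; "torque": the same for the moment, N m; "width": finger opening in mm; "gripper_force": force on a finger pad.
Only numpy, scipy, OpenCV 4.12 (cv2) and the standard library are available. Lean on these libraries where they do the work, as an engineer would, in place of code of your own. Each camera call takes 0.05 s, during which the arm holds its last target. There are 200 camera calls.

## Task

On the drip tray three tall containers (rectangular can, tall tin, bottle) crowd in the low tin behind them. First move all three onto the plywood board without shifting the low tin, then, with all three still there, set the low tin in the middle of the scale's pan, and finally put each of the three back on the very spot of the tray where it stood. Keep all four upright, and leave the pot, the brush and the roll of tape where they are.

Things in the scene. Friction and masses are not known exactly. Their poses are not given: they have to be found in the camera images.
- low_tin_mid (a point): low round plain steel tin, diameter 60 mm (62 over its rims), height 45, 0.18 kg; point at its centre, half-way up (22.5 above its underside), z up. At the start it stands on the tray, on the stand farthest from the robot, with one tall container 68 mm (centre to centre) to its left, one to its right and one in front, so that a gripper finds no room about it until they are gone
- can_mid (a point): rectangular shiny steel can, 60 mm along its own x, 45 along its own y, 115 high over all (body 103 high, small black screw cap and a wire handle on top), 0.30 kg; point at its centre, 57.5 above its underside, z up. Which of the three stands (left, right, front) it starts on varies
- tall_tin_mid (a point): tall round plain aluminium tin, diameter 58 mm (60 over its rims), height 95, 0.40 kg; point at its centre, 47.5 above its underside, z up. Which of the three stands it starts on varies
- bottle_mid (a point): white plastic bottle with black cap, body diameter 52 mm, 125 high with its cap, 0.25 kg; the plain cylindrical body is at the point and below it, shoulder and neck higher up; point at its centre, 62.5 above its underside, z up. Which of the three stands it starts on varies
- tray: fixed flat aluminium drip tray (sizes in mm), 240 along x by 270 along y, floor 6 thick, rim 12 high; origin at the centre of its underside. Four flat black discs (diameter 66) mark the stands, at x, y in its frame: back (30, 0), left (30, 68), right (30, -68), front (-38, 0); things stand within 3 of their middles. Left and right containers have free sides along the tray's x, the front one along its y
- board: fixed plywood board with old paint stains, 320 mm along its x by 160 along its y, 15 thick, lying on the table to one side of the tray (left or right varies); origin at the centre of its underside. Empty at the start: the area to set things aside
- pan (a point): middle of the top of the pan of the fixed grey mixing scale, on the other side of the tray from the board; round steel pan of diameter 136 mm, rigid, its top 45 above the table, a ring of diameter 66 drawn at its middle; the point lies on the pan's top, z up. The scale's housing is 240 along x by 170 along y by 34 high
- dip_pot_rim (a point): bystander: small dark open steel pot, diameter 40 mm, height 35, on the tray's far left corner; point at the middle of its mouth
- brush: bystander: paint brush about 190 mm long lying on the table beyond the tray, to the left; origin on its underside
- tape: bystander: roll of masking tape, diameter 100 mm, 24 high, lying on the table beyond the tray; origin at the centre of its underside
Things that resemble listed ones, but are neither listed nor needed, are in the scene too. Leave any turquoise look-alike of the part that bears bottle_mid alone. What is shaped like the part that bears low_tin_mid but black is not meant.

How it is judged:
By the outcome, as a careful person would: the job done as asked, in the order asked, and still so for the second after the job is handed in, with the robot touching nothing.
It also fails if it takes over 144 s, if anything falls off the work surface, if the arm or the gripper's body presses on something with over 40 N, if the wrist force passes 120 N, or if a joint passes its speed limit or range.

## Working session

There is one attempt and no reset: what is moved stays moved. The work goes in short steps, Python scripts to look and compute and a tool call to move; the robot and the scene stay as the last step left them, time stands still between calls to the robot, and variables do not carry over. Pictures are saved under pics/ and viewed, at most 14 in all, crops included, and the job is handed in when it is done.

Besides the shell and the picture viewer there is one more tool, called after "Emit:" as name(argument=value, ...), one argument or row to a line, values as JSON. step_arm: Moves the arm, as the interface text tells. Shift numbers are shares of 150 mm and turn numbers shares of 45 degrees, none past 1 either way. Its arguments: {"type":"object","properties":{"series":{"type":"array","items":{"type":"array","items":{"type":"array","items":{"type":"number","minimum":-1,"maximum":1}}}}},"required":["series"]}

```bash
ls; mkdir -p pics; cat > h.py <<'E'
import numpy as np, cv2, json
from cell import ctrl
def px2w(c,p,z):
    d=np.array([(p[0]-c["cx"])/c["fx"],(p[1]-c["cy"])/c["fy"],1.0]); R=np.array(c["R"]);t=np.array(c["t"])
    o=-R.T@t; v=R.T@d; return o+v*(z-o[2])/v[2]
def w2px(c,X):
    q=np.array(c["R"])@np.array(X,float)+np.array(c["t"]); return np.array([c["fx"]*q[0]/q[2]+c["cx"],c["fy"]*q[1]/q[2]+c["cy"]])
def save(c,n,crop=None,s=1):
    im=np.array(c["img"])[:,:,::-1]
    if crop: im=im[crop[1]:crop[3],crop[0]:crop[2]]
    cv2.imwrite("pics/"+n,cv2.resize(im,None,fx=s,fy=s,interpolation=cv2.INTER_CUBIC))
E
python3 - <<'E'
from h import *
for n in("top","side"):
    c=ctrl.get_image(n); save(c,n+"0.png"); R=np.array(c["R"]); print(n,-R.T@np.array(c["t"]),c["fx"],R.round(2).tolist())
    for k,z in dict(low_tin_mid=22,can_mid=57,tall_tin_mid=47,bottle_mid=62,tray=0,board=15,pan=45,dip_pot_rim=35,brush=0,tape=20).items():
        print(k,[(np.round(d["centre"]).tolist(),round(d["score"],2),px2w(c,d["centre"],z)[:2].round().tolist()) for d in ctrl.recognise(c,k)])
s=ctrl.read_state();print(s)
E
```

```text
pics
top [ 591.49212467  -16.43468497 1085.56337644] 537.8734490349425 [[-0.01, -1.0, -0.0], [-1.0, 0.01, -0.07], [0.07, 0.0, -1.0]]
low_tin_mid [([228.0, 158.0], 0.94, [844.0, 156.0]), ([306.0, 288.0], 0.73, [581.0, 4.0]), ([314.0, 307.0], 0.45, [544.0, -12.0])]
can_mid [([266.0, 292.0], 0.57, [576.0, 80.0])]
tall_tin_mid [([307.0, 324.0], 0.8, [514.0, 2.0])]
bottle_mid [([443.0, 220.0], 0.98, [708.0, -260.0]), ([339.0, 282.0], 0.88, [593.0, -60.0]), ([288.0, 182.0], 0.61, [787.0, 36.0])]
tray [([315.0, 305.0], 0.57, [548.0, -14.0])]
board [([151.0, 318.0], 0.69, [527.0, 311.0])]
pan [([466.0, 318.0], 0.8, [521.0, -303.0])]
dip_pot_rim [([248.0, 258.0], 0.84, [642.0, 115.0]), ([307.0, 324.0], 0.72, [513.0, 3.0])]
brush [([201.0, 198.0], 0.73, [767.0, 216.0])]
tape [([353.0, 206.0], 0.89, [744.0, -92.0])]
side [ 81.95828848 571.15033901 524.86822943] 453.74699528790586 [[-0.71, -0.71, -0.02], [-0.34, 0.37, -0.86], [0.62, -0.6, -0.5]]
low_tin_mid [([218.0, 245.0], 0.87, [845.0, 147.0]), ([357.0, 262.0], 0.64, [580.0, -5.0])]
can_mid [([333.0, 266.0], 0.94, [570.0, 75.0])]
tall_tin_mid
[... 558 characters left out ...]
[743.0, 229.0])]
{'clock': 1.1, 'qpos': array([-1.24783613,  0.62839239,  0.03853093,  1.5174118 , -0.02700762,
        0.99630226, -0.02001733]), 'qd': array([-0.00038916,  0.00128054, -0.00040744,  0.00130402,  0.00046063,
        0.0001089 ,  0.00087623]), 'tau': array([-5.50063105e-04, -5.63282132e+01,  1.22576527e+00, -1.93784666e+01,
        1.09655515e-02,  1.64924990e-03,  4.34654544e-05]), 'eef_pos': array([246.36962322, 601.50788298, 231.31513799]), 'tool_rot': array([ 3.14158785e+00, -2.48342158e-05,  2.75276070e+00]), 'force': array([-0.65938461,  0.15645112,  0.3009156 ]), 'torque': array([ 0.0010884 , -0.06127548,  0.03278024]), 'gripper_force': 0.0, 'width': 85.58143712751233}
```

View images.

```bash
python3 - <<'E'
import cv2
a=cv2.imread("pics/top0.png");cv2.imwrite("pics/top0c.png",cv2.resize(a[130:390,60:460+90],None,fx=1.6,fy=1.6,interpolation=cv2.INTER_CUBIC)) 
b=a[230:370,220:400];cv2.imwrite("pics/top0d.png",cv2.resize(b,None,fx=4.2,fy=4.2,interpolation=cv2.INTER_CUBIC))
E
```

```text
(no output)
```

View pics/top0c.png

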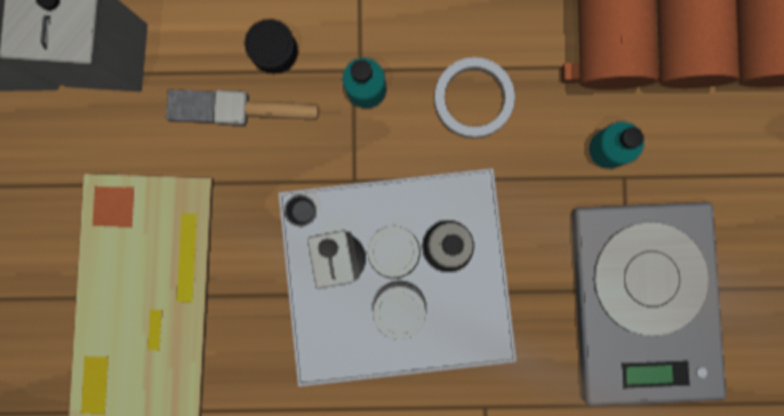

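View pics/top0d.png

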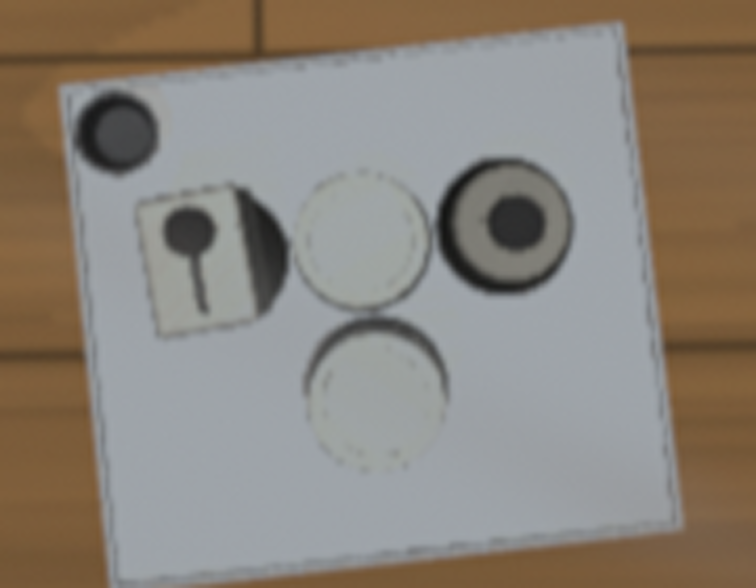

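View pics/side0.png

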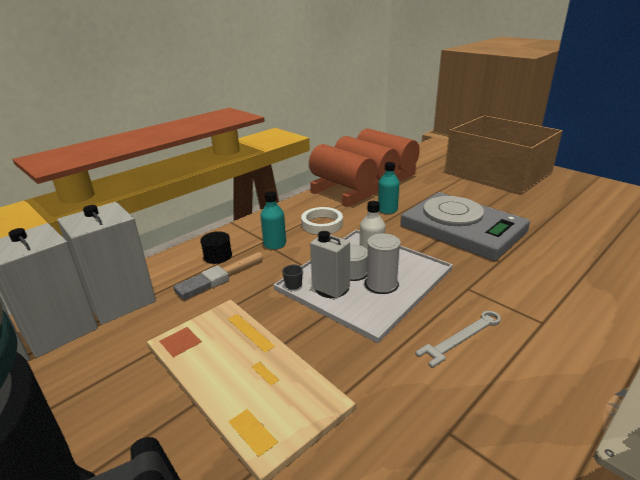

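Can stands left, bottle (white) right, tall tin front. The low tin is the silver one at top-pixel (306,287); the black look-alike at (228,158) and the turquoise bottles at (288,182) and (443,220) are not meant. top0d.png confirms it. Next: compute positions and check the bottle's shoulder height.

```bash
cat >> h.py <<'E'
from scipy.spatial.transform import Rotation as Ro
def rows(tgt,rpy,n=None):
    s=ctrl.read_state();p=np.array(s["eef_pos"]);R=Ro.from_euler("xyz",s["tool_rot"]);T=Ro.from_euler("xyz",rpy)
    d=R.inv().apply(np.array(tgt)-p)/150; w=np.degrees((R.inv()*T).as_rotvec())/45
    print("shift(tool,fs)",d.round(3),"turn",w.round(3),"t",s["clock"])
E
python3 - <<'E'
from h import *
c=ctrl.get_image("top"); f=lambda u,v:(u/4.2+220-.4,v/4.2+230-.4)
rim=np.array([px2w(c,f(*p),12)[:2] for p in[(60,85),(622,22),(683,525),(112,587)]])
loc=np.array([[120,135],[120,-135],[-120,-135],[-120,135]],float)
a=rim-rim.mean(0); th=np.arctan2((loc[:,0]*a[:,1]-loc[:,1]*a[:,0]).sum(),(loc*a).sum()); C=rim.mean(0)
R=np.array([[np.cos(th),-np.sin(th)],[np.sin(th),np.cos(th)]])
print("tray",C.round(1),np.degrees(th),(R.T@a.T-loc.T).round(1).tolist())
for n,l in dict(back=(30,0),left=(30,68),right=(30,-68),front=(-38,0)).items(): print(n,(C+R@l).round(1))
W=lambda u,v,z:px2w(c,f(u,v),z)[:2]
q=np.array([W(*p,109) for p in[(137,203),(236,186),(258,320),(160,337)]]);print("can",q.mean(0),np.degrees(np.arctan2(*(q[0]-q[3])[::-1])),q.round().tolist())
print("bottle",W(516,222,131),"tin",W(376,403,101),"low",W(362,240,51))
im=np.array(c["img"]);hsv=cv2.cvtColor(im,cv2.COLOR_RGB2HSV)
print("pan",px2w(c,(651.5/1.6+60-.3,279/1.6+130-.3),45)[:2])
m=((im[:,:,0]>170)&(im[:,:,1]>110)).astype(np.uint8);m[:,215:]=0;m=cv2.morphologyEx(m,cv2.MORPH_CLOSE,np.ones((25,25)))
k=max(cv2.findContours(m,0,2)[0],key=cv2.contourArea);b=cv2.boxPoints(cv2.minAreaRect(k));print("board",b.round().tolist(),[px2w(c,p,15)[:2].round().tolist() for p in b])
s=cv2.imread("pics/side0.png");A=cv2.resize(s[185:255,250:300],None,fx=8,fy=8,interpolation=2);B=cv2.resize(s[185:255,350:400],None,fx=8,fy=8,interpolation=2)
cv2.imwrite("pics/bot.png",np.hstack([A[:, :400],B]))
c=ctrl.get_image("side")
for h in(0,50,62,70,75,80,90,125): print(h,[w2px(c,(X,Y,h+z)).round(1).tolist() for X,Y,z in((785,36,0),(593,-64,6))])
E
```

```text
tray [554.9   1.4] 5.557141146377138 [[-1.1, -1.0, 0.5, 1.6], [0.0, 0.5, 0.1, -0.6]]
back [584.7   4.4]
left [578.1  72. ]
right [591.3 -63.3]
front [517.1  -2.2]
can [576.94382068  73.44681451] 9.41272100851016 [[602.0, 99.0], [609.0, 57.0], [551.0, 48.0], [545.0, 90.0]]
bottle [591.8894356  -62.84921139] tin [514.74205127  -2.40734413] low [584.72783879   3.69926176]
pan [ 547.07671836 -305.41426106]Traceback (most recent call last):
  File "<stdin>", line 15, in <module>
ValueError: max() iterable argument is empty
```

```bash
python3 - <<'E'
from h import *
s=cv2.imread("pics/side0.png");A=cv2.resize(s[185:255,250:300],None,fx=8,fy=8,interpolation=2);B=cv2.resize(s[185:255,350:400],None,fx=8,fy=8,interpolation=2)
cv2.imwrite("pics/bot.png",np.hstack([A,B]))
c=ctrl.get_image("top")
print("board",[px2w(c,(u/1.6+60-.3,v/1.6+130-.3),15)[:2].round().tolist() for u,v in((84,175),(212,179),(200,416),(70,416))])
c=ctrl.get_image("side")
for h in(0,62,70,80,90,125): print(h,[((w2px(c,(X,Y,h+z))-o)*8).round().tolist() for X,Y,z,o in((785,36,0,(200+50,185)),(591.5,-63,6,(350-50,185)))])
E
```

```text
board [[685.0, 390.0], [678.0, 230.0], [387.0, 244.0], [389.0, 404.0]]
0 [[211.0, 470.0], [568.0, 565.0]]
62 [[194.0, 275.0], [575.0, 361.0]]
70 [[191.0, 249.0], [576.0, 333.0]]
80 [[188.0, 217.0], [577.0, 299.0]]
90 [[185.0, 183.0], [579.0, 264.0]]
125 [[175.0, 65.0], [583.0, 138.0]]
```

View pics/bot.png

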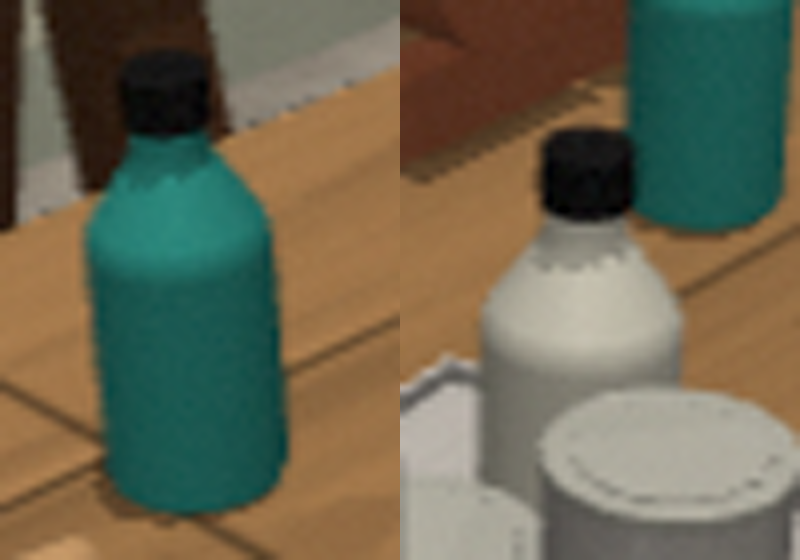

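The bottle's plain body ends about 76 mm up, and the upright gripper body would hit its cap. I'll grip it with the tool tilted 50° outward, at about 60 mm up.

```bash
cat >> h.py <<'E'
TH=np.radians(5.56); tx=np.array([np.cos(TH),np.sin(TH),0]); ty=np.array([-np.sin(TH),np.cos(TH),0])
def ori(yaw_close,tilt=0):  # closing axis at yaw; body leans towards -(closing axis rotated +90)
    y=np.array([np.cos(yaw_close),np.sin(yaw_close),0]); o=np.array([y[1],-y[0],0])
    z=-(o*np.sin(tilt)+np.array([0,0,np.cos(tilt)])); return np.stack([np.cross(y,z),y,z],1)
def go(G,O,back=0):  # G = grasp point wanted
    T=np.array(G,float)+O[:,2]*(19-back); s=ctrl.read_state();R=Ro.from_euler("xyz",s["tool_rot"]); Rt=Ro.from_matrix(O)
    d=R.apply(T-s["eef_pos"],inverse=True)/150; w=np.degrees((R.inv()*Rt).as_rotvec())/45
    print("TCPtgt",T.round(1),"now",s["eef_pos"].round(1),"shift",d.round(3),"turn",w.round(3),"t",round(s["clock"],1))
OB=ori(TH,np.radians(50)); OD=ori(TH)
E
python3 - <<'E'
from h import *
print(OB.round(2)); go((591.6,-63,66),OB,130); go((600,-160,250),OD,0)
E
```

```text
[[-0.06  1.   -0.07]
 [ 0.64  0.1   0.76]
 [ 0.77  0.   -0.64]]
TCPtgt [ 599.8 -147.6  137.3] now [246.4 601.5 231.3] shift [-4.074 -3.728  0.626] turn [-0.601  0.997  1.289] t 1.2
TCPtgt [ 600. -160.  231.] now [246.4 601.5 231.3] shift [-4.106e+00 -3.804e+00  2.000e-03] turn [-0.    -0.     1.381] t 1.2
```

Emit:
step_arm(
  series=[
    [[0, 0, 0, -0.18, -0.17, -0.03, 0], [0, 0, 0, -0.18, -0.17, -0.03, 0], [0, 0, 0, -0.18, -0.17, -0.03, 0], [0, 0, 0, -0.18, -0.17, -0.03, 0], [0, 0, 0, -0.18, -0.17, -0.03, 0], [0, 0, 0, -0.18, -0.17, -0.03, 0], [0, 0, 0, -0.18, -0.17, 0, 0], [0, 0, 0, -0.18, -0.17, 0, 0], [0, 0, 0, -0.18, -0.17, 0, 0], [0, 0, 0, -0.18, -0.17, 0, 0], [0, 0, 0, -0.18, -0.17, 0, 0], [0, 0, 0, -0.18, -0.17, 0, 0]],
  ],
)

```text
clock: 2.45
eef_pos: [430.8, 194.2, 258.6]
tool_rot: [3.141, 0.0, 2.753]
force: [-0.0, 0.5, -0.1]
width: 85.1
gripper_force: 0.0
```

Emit:
step_arm(
  series=[
    [[0, 0, 0, -0.19, -0.17, 0, 0], [0, 0, 0, -0.19, -0.17, 0, 0], [0, 0, 0, -0.19, -0.17, 0, 0], [0, 0, 0, -0.19, -0.17, 0, 0], [0, 0, 0, -0.19, -0.17, 0, 0], [0, 0, 0, -0.19, -0.17, 0, 0], [0, 0, 0, -0.19, -0.17, 0, 0], [0, 0, 0, -0.19, -0.17, 0, 0], [0, 0, 0, -0.19, -0.17, 0, 0], [0, 0, 0, -0.19, -0.17, 0, 0], [0, 0, 0, 0, 0, 0, 0]],
  ],
)

```text
clock: 3.55
eef_pos: [598.2, -155.7, 258.2]
tool_rot: [-3.138, 0.003, 2.745]
force: [0.1, 0.2, -0.8]
width: 84.9
gripper_force: 0.0
```

```bash
python3 - <<'E'
from h import *
go((591.6,-63,66),OB,130);print(ctrl.read_state()["qpos"].round(2))
E
```

```text
TCPtgt [ 599.8 -147.6  137.3] now [ 598.2 -155.7  258.2] shift [0.013 0.057 0.805] turn [-0.599  1.005  1.28 ] t 3.5
[ 0.11  0.56  0.16  1.58 -0.09  1.    1.47]
```

Now turn (10 rows).

Emit:
step_arm(
  series=[
    [[-0.06, 0.1, 0.128, 0, 0, 0, 0], [-0.06, 0.1, 0.128, 0, 0, 0, 0], [-0.06, 0.1, 0.128, 0, 0, 0, 0], [-0.06, 0.1, 0.128, 0, 0, 0, 0], [-0.06, 0.1, 0.128, 0, 0, 0, 0], [-0.06, 0.1, 0.128, 0, 0, 0, 0], [-0.06, 0.1, 0.128, 0, 0, 0, 0], [-0.06, 0.1, 0.128, 0, 0, 0, 0], [-0.06, 0.1, 0.128, 0, 0, 0, 0], [-0.06, 0.1, 0.128, 0, 0, 0, 0], [0, 0, 0, 0, 0, 0, 0]],
  ],
)

```text
clock: 4.65
eef_pos: [595.3, -150.9, 255.6]
tool_rot: [-3.134, -0.876, 1.664]
force: [-0.4, -1.2, 0.1]
width: 85.2
gripper_force: 0.0
```

```bash
python3 - <<'E'
from h import *
go((591.6,-63,66),OB,130);print(ctrl.read_state()["qpos"].round(2))
E
```

```text
TCPtgt [ 599.8 -147.6  137.3] now [ 595.3 -150.9  255.6] shift [-0.594  0.036  0.519] turn [-0.006 -0.004 -0.003] t 4.7
[ 0.48  0.89  0.16  1.28 -0.74  1.66  0.91]
```

Emit:
step_arm(
  series=[
    [[-0.006, -0.004, -0.003, -0.15, 0.009, 0.13, 0], [0, 0, 0, -0.15, 0.009, 0.13, 0], [0, 0, 0, -0.15, 0.009, 0.13, 0], [0, 0, 0, -0.15, 0.009, 0.13, 0], [0, 0, 0, 0, 0, 0, 0], [0, 0, 0, 0, 0, 0, 0]],
  ],
)

```text
clock: 5.25
eef_pos: [603.5, -145.0, 140.2]
tool_rot: [3.13, -0.871, 1.684]
force: [-0.1, -0.8, 1.1]
width: 85.3
gripper_force: 0.0
```

```bash
python3 - <<'E'
from h import *
go((591.6,-63,66),OB,0);print(ctrl.read_state()["qpos"].round(2))
c=ctrl.get_image("top");save(c,"pre.png",(240,200,480,380),3)
E
```

```text
TCPtgt [590.2 -48.5  53.8] now [ 603.5 -145.   140.2] shift [-0.023 -0.026  0.867] turn [-0.001  0.001  0.013] t 5.2
[ 0.47  1.02  0.14  1.32 -0.76  1.51  1.03]
```

View pics/pre.png

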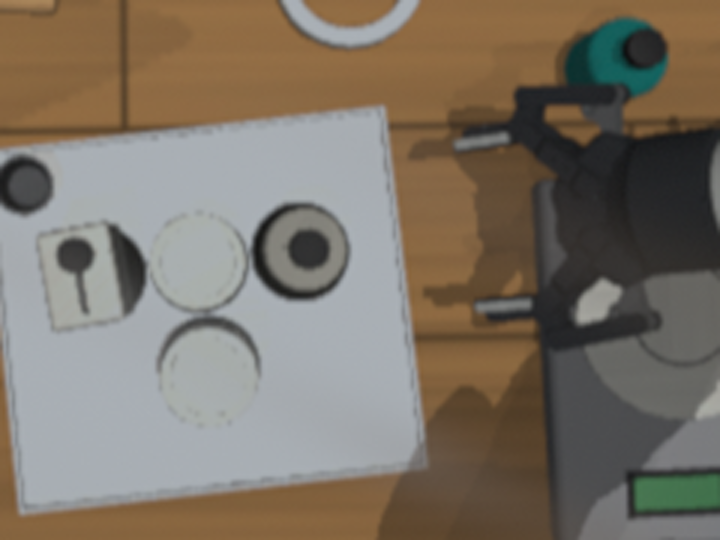

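The open gripper at (490,220) is in line with the white bottle (305,250); turquoise one (640,45) untouched. Advance.

Emit:
step_arm(
  series=[
    [[0, 0, 0.013, -0.023, -0.026, 0.1, 0], [0, 0, 0, 0, 0, 0.17, 0], [0, 0, 0, 0, 0, 0.17, 0], [0, 0, 0, 0, 0, 0.17, 0], [0, 0, 0, 0, 0, 0.16, 0], [0, 0, 0, 0, 0, 0.09, 0], [0, 0, 0, 0, 0, 0, 0], [0, 0, 0, 0, 0, 0, 0]],
  ],
)

```text
clock: 6.1
eef_pos: [590.7, -51.5, 54.6]
tool_rot: [3.141, -0.87, 1.666]
force: [-0.2, -0.8, 0.8]
width: 85.2
gripper_force: 0.0
```

```bash
python3 - <<'E'
from h import *
go((591.6,-63,66),OB,0)
c=ctrl.get_image("top");save(c,"g1.png",(240,200,480,380),3)
E
```

```text
TCPtgt [590.2 -48.5  53.8] now [590.7 -51.5  54.6] shift [ 0.009 -0.002  0.019] turn [ 0.002  0.004 -0.001] t 6.1
```

View pics/g1.png

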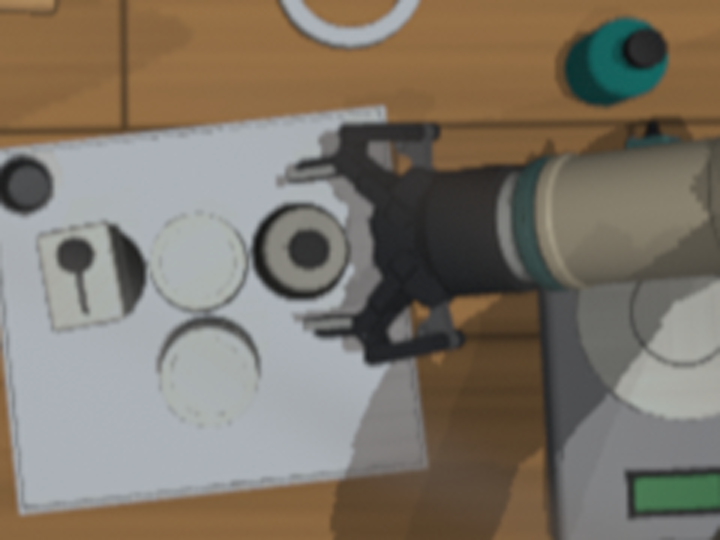

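Emit:
step_arm(
  series=[
    [[0, 0, 0, 0.043, -0.002, 0.06, 0], [0, 0, 0, 0, 0, 0, 0], [0, 0, 0, 0, 0, 0, 1], [0, 0, 0, 0, 0, 0, 1], [0, 0, 0, 0, 0, 0, 1], [0, 0, 0, 0, 0, 0, 1], [0, 0, 0, 0, 0, 0, 1], [0, 0, 0, 0, 0, 0, 1], [0, 0, 0, 0, 0, 0, 1], [0, 0, 0, 0, 0, 0, 1]],
  ],
)

```text
clock: 7.15
eef_pos: [588.9, -39.7, 53.0]
tool_rot: [-3.14, -0.871, 1.664]
force: [1.5, -1.3, 5.5]
width: 50.6
gripper_force: 61.8
```

```bash
python3 - <<'E'
from h import *
print(ctrl.read_state())
c=ctrl.get_image("top");save(c,"g2.png",(260,210,420,370),3)
d=ctrl.get_image("side");save(d,"g2s.png",(300,160,460,320),3)
a=cv2.imread("pics/g2.png");b=cv2.imread("pics/g2s.png");cv2.imwrite("pics/g2.png",cv2.resize(np.hstack([a,b]),(800,400)))
E
```

```text
{'clock': 7.15, 'qpos': array([ 0.37286965,  1.07015793,  0.08765279,  1.53631072, -0.85376824,
        1.24884287,  1.11803408]), 'qd': array([-0.00187681, -0.00031512,  0.00083581,  0.00018284,  0.00074115,
       -0.00197059,  0.00026694]), 'tau': array([-1.13403127e+00, -6.20863509e+01, -2.62047490e-01, -8.58025432e+00,
       -9.33530275e-01,  2.83243686e+00,  5.22471615e-03]), 'eef_pos': array([588.87397232, -39.66858784,  52.97589108]), 'tool_rot': array([-3.14005524, -0.87127057,  1.66435254]), 'force': array([ 1.46867998, -1.33133663,  5.50568441]), 'torque': array([-0.49130245, -0.221759  , -0.16022667]), 'gripper_force': 61.801311179297045, 'width': 50.604304693635804}
```

View pics/g2.png

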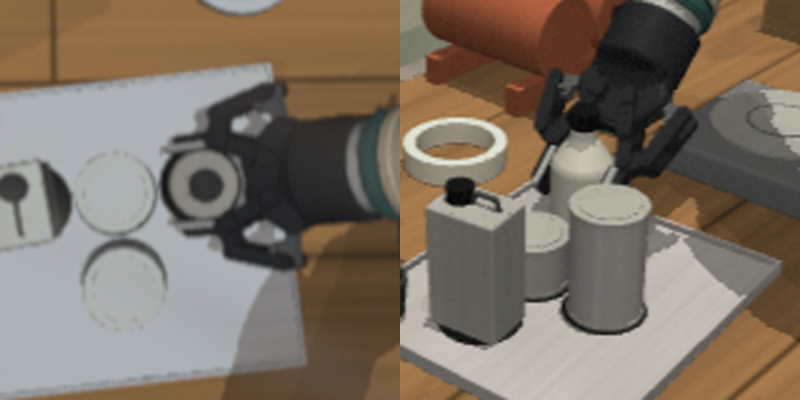

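Emit:
step_arm(
  series=[
    [[0, 0, 0, 0.05, 0, -0.042, 1], [0, 0, 0, 0.154, 0, -0.128, 1], [0, 0, 0, 0.205, 0, -0.171, 1], [0, 0, 0, 0.205, 0, -0.171, 1], [0, 0, 0, 0.205, 0, -0.171, 1], [0, 0, 0, 0, 0, 0, 1]],
  ],
)

```text
clock: 7.85
eef_pos: [590.3, -39.0, 217.6]
tool_rot: [3.133, -0.868, 1.673]
force: [-0.2, -0.9, -2.9]
width: 50.5
gripper_force: 62.7
```

```bash
cat >> h.py <<'E'
def tcp(T,O):
    go(np.array(T,float)-19*O[:,2],O); s=ctrl.read_state(); print("w",round(s["width"],1),"gf",round(s["gripper_force"],1),"q",s["qpos"].round(2))
E
python3 - <<'E'
from h import *
tcp((614.3,335.3,215),OB)
E
```

```text
TCPtgt [614.3 335.3 215. ] now [590.3 -39.  217.6] shift [1.58  0.398 1.896] turn [0.006 0.006 0.005] t 7.8
w 50.5 gf 62.7 q [ 0.35  0.84  0.12  1.52 -0.81  1.43  0.95]
```

Emit:
step_arm(
  series=[
    [[0, 0, 0, 0.08, 0.02, 0.096, 1], [0, 0, 0, 0.15, 0.038, 0.18, 1], [0, 0, 0, 0.15, 0.038, 0.18, 1], [0, 0, 0, 0.15, 0.038, 0.18, 1], [0, 0, 0, 0.15, 0.038, 0.18, 1], [0, 0, 0, 0.15, 0.038, 0.18, 1], [0, 0, 0, 0.15, 0.038, 0.18, 1], [0, 0, 0, 0.15, 0.038, 0.18, 1], [0, 0, 0, 0.15, 0.038, 0.18, 1], [0, 0, 0, 0.15, 0.038, 0.18, 1], [0, 0, 0, 0.15, 0.038, 0.18, 1], [0, 0, 0, 0, 0, 0, 1]],
  ],
)

```text
clock: 9.05
eef_pos: [607.7, 344.1, 210.4]
tool_rot: [-3.131, -0.877, 1.669]
force: [-0.7, 0.8, -1.5]
width: 50.3
gripper_force: 63.0
```

```bash
python3 - <<'E'
from h import *
tcp((614.3,335.3,215),OB);tcp((614.3,335.3,75),OB)
E
```

```text
TCPtgt [614.3 335.3 215. ] now [607.7 344.1 210.4] shift [-0.016  0.037 -0.068] turn [-0.015 -0.006  0.001] t 9.1
w 50.3 gf 63.0 q [-0.11  0.79 -0.09  1.66 -1.06  0.98  0.69]
TCPtgt [614.3 335.3  75. ] now [607.7 344.1 210.4] shift [-0.734  0.043  0.528] turn [-0.015 -0.006  0.001] t 9.1
w 50.3 gf 63.0 q [-0.11  0.79 -0.09  1.66 -1.06  0.98  0.69]
```

```bash
cat >> h.py <<'E'
OB2=ori(TH+np.radians(25),np.radians(50)); _r=Ro.from_euler("z",25,degrees=True).as_matrix()
def bt(b,z,O): 
    o=np.array([-2.7,23.3,0]); o=_r@o if O is OB2 else o
    tcp(np.array([b[0],b[1],0])+o+[0,0,z],O)
E
python3 - <<'E'
from h import *
bt((617,312),215,OB2)
E
```

```text
TCPtgt [604.7 332.  215. ] now [607.7 344.1 210.4] shift [-0.027 -0.029 -0.08 ] turn [ 0.412 -0.008 -0.355] t 9.1
w 50.3 gf 63.0 q [-0.11  0.79 -0.09  1.66 -1.06  0.98  0.69]
```

Emit:
step_arm(
  series=[
    [[0.103, -0.002, -0.089, -0.007, -0.007, -0.02, 1], [0.103, -0.002, -0.089, -0.007, -0.007, -0.02, 1], [0.103, -0.002, -0.089, -0.007, -0.007, -0.02, 1], [0.103, -0.002, -0.089, -0.007, -0.007, -0.02, 1], [0, 0, 0, 0, 0, 0, 1]],
  ],
)

```text
clock: 9.55
eef_pos: [611.9, 324.2, 212.8]
tool_rot: [3.141, -0.866, 2.097]
force: [0.3, 0.4, -2.0]
width: 50.3
gripper_force: 63.2
```

```bash
python3 - <<'E'
from h import *
bt((617,312),75,OB2)
E
```

```text
TCPtgt [604.7 332.   75. ] now [611.9 324.2 212.8] shift [-0.655 -0.016  0.648] turn [ 0.008  0.009 -0.006] t 9.6
w 50.3 gf 63.2 q [-0.12  0.93 -0.08  1.29 -0.76  1.36  0.68]
```

Emit:
step_arm(
  series=[
    [[0.008, 0.009, -0.006, -0.131, -0.003, 0.13, 1], [0, 0, 0, -0.131, -0.003, 0.13, 1], [0, 0, 0, -0.131, -0.003, 0.13, 1], [0, 0, 0, -0.131, -0.003, 0.13, 1], [0, 0, 0, -0.131, -0.003, 0.13, 1], [0, 0, 0, 0, 0, 0, 1], [0, 0, 0, 0, 0, 0, 1]],
  ],
)

```text
clock: 10.25
eef_pos: [603.6, 331.9, 77.0]
tool_rot: [-3.141, -0.873, 2.1]
force: [0.8, 0.5, -1.5]
width: 50.8
gripper_force: 63.2
```

```bash
python3 - <<'E'
from h import *
bt((617,312),62.5,OB2)
E
```

```text
TCPtgt [604.7 332.   62.5] now [603.6 331.9  77. ] shift [-0.077  0.007  0.06 ] turn [ 0.003 -0.001 -0.003] t 10.2
w 50.8 gf 63.2 q [-0.12  1.1  -0.1   1.34 -0.78  1.21  0.82]
```

Emit:
step_arm(
  series=[
    [[0, 0, 0, -0.035, 0.003, 0.028, 1], [0, 0, 0, -0.025, 0.002, 0.02, 1], [0, 0, 0, -0.017, 0.002, 0.012, 1], [0, 0, 0, 0, 0, 0, 1], [0, 0, 0, 0, 0, 0, 1]],
  ],
)

```text
clock: 10.75
eef_pos: [606.2, 331.9, 63.0]
tool_rot: [3.138, -0.872, 2.104]
force: [-0.7, -1.2, -2.1]
width: 50.8
gripper_force: 63.3
```

Emit:
step_arm(
  series=[
    [[0, 0, 0, -0.005, 0, 0.0043, 1], [0, 0, 0, 0, 0, 0, 1], [0, 0, 0, 0, 0, 0, 1]],
  ],
)

```text
clock: 11.05
eef_pos: [606.3, 332.0, 62.1]
tool_rot: [3.137, -0.872, 2.105]
force: [0.7, 1.0, -0.1]
width: 50.7
gripper_force: 63.3
```

```bash
python3 - <<'E'
from h import *
s=ctrl.read_state();print(s["force"],s["eef_pos"])
c=ctrl.get_image("side")
save(c,"p1.png",(180,220,380,420),3)
E
```

```text
[ 0.69517512  0.97660808 -0.09593526] [606.28519852 331.99973705  62.14541685]
```

View pics/p1.png

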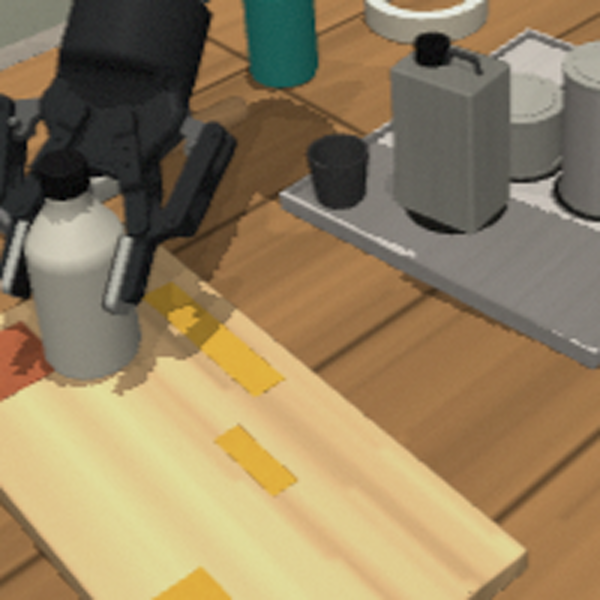

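Bottle stands on the board touching. Release and back off.

Emit:
step_arm(
  series=[
    [[0, 0, 0, 0, 0, 0, 0], [0, 0, 0, 0, 0, 0, 0], [0, 0, 0, 0, 0, 0, 0], [0, 0, 0, 0, 0, 0, 0], [0, 0, 0, 0, 0, 0, 0], [0, 0, 0, 0, 0, 0, 0], [0, 0, 0, 0, 0, -0.07, 0], [0, 0, 0, 0, 0, -0.2, 0], [0, 0, 0, 0, 0, -0.27, 0], [0, 0, 0, 0, 0, -0.27, 0], [0, 0, 0, 0, 0, -0.27, 0], [0, 0, 0, 0, 0, -0.1, 0]],
  ],
)

```text
clock: 12.3
eef_pos: [677.9, 210.0, 178.6]
tool_rot: [3.132, -0.866, 2.104]
force: [0.8, 0.2, 0.5]
width: 85.6
gripper_force: 0.0
```

```bash
python3 - <<'E'
from h import *
OC=ori(np.radians(9.4))
tcp((577,73.2,181),OC)
E
```

```text
TCPtgt [577.   73.2 181. ] now [677.9 210.  178.6] shift [-0.275 -1.04  -0.358] turn [-0.192 -1.092  0.435] t 12.3
w 85.6 gf 0.0 q [ 0.01  1.06 -0.04  1.07 -0.7   1.53  0.73]
```

Emit:
step_arm(
  series=[
    [[-0.0275, -0.156, 0.062, 0, 0, 0, 0], [-0.0275, -0.156, 0.062, 0, 0, 0, 0], [-0.0275, -0.156, 0.062, 0, 0, 0, 0], [-0.0275, -0.156, 0.062, 0, 0, 0, 0], [-0.0275, -0.156, 0.062, 0, 0, 0, 0], [-0.0275, -0.156, 0.062, 0, 0, 0, 0], [-0.0275, -0.156, 0.062, 0, 0, 0, 0], [0, 0, 0, 0, 0, 0, 0]],
  ],
)

```text
clock: 13.1
eef_pos: [672.1, 223.7, 176.5]
tool_rot: [-3.137, -0.007, 1.75]
force: [-0.6, 1.4, 0.3]
width: 85.4
gripper_force: 0.0
```

```bash
python3 - <<'E'
from h import *
OC=ori(np.radians(9.4))
tcp((577,73.2,181),OC)
E
```

```text
TCPtgt [577.   73.2 181. ] now [672.1 223.7 176.5] shift [-0.874 -0.803 -0.033] turn [-0.006 -0.009  0.02 ] t 13.1
w 85.4 gf 0.0 q [-0.57  0.81  0.42  1.39 -0.36  1.02  0.1 ]
```

Emit:
step_arm(
  series=[
    [[-0.006, -0.009, 0.02, -0.146, -0.134, -0.006, 0], [0, 0, 0, -0.146, -0.134, -0.006, 0], [0, 0, 0, -0.146, -0.134, -0.006, 0], [0, 0, 0, -0.146, -0.134, -0.006, 0], [0, 0, 0, -0.146, -0.134, -0.006, 0], [0, 0, 0, -0.144, -0.133, -0.003, 0], [0, 0, 0, 0, 0, 0, 0], [0, 0, 0, 0, 0, 0, 0]],
  ],
)

```text
clock: 13.9
eef_pos: [576.2, 65.2, 181.6]
tool_rot: [3.142, 0.002, 1.722]
force: [0.6, 0.1, 0.1]
width: 85.5
gripper_force: 0.0
```

```bash
python3 - <<'E'
from h import *
OC=ori(np.radians(9.4))
tcp((577,73.2,59),OC)
E
```

```text
TCPtgt [577.   73.2  59. ] now [576.2  65.2 181.6] shift [0.053 0.013 0.817] turn [ 0.     0.002 -0.017] t 13.9
w 85.5 gf 0.0 q [-0.43  0.62  0.42  1.78 -0.33  0.81  0.31]
```

Emit:
step_arm(
  series=[
    [[0, 0, -0.017, 0.053, 0.013, 0, 0], [0, 0, 0, 0, 0, 0.13, 0], [0, 0, 0, 0, 0, 0.15, 0], [0, 0, 0, 0, 0, 0.15, 0], [0, 0, 0, 0, 0, 0.15, 0], [0, 0, 0, 0, 0, 0.15, 0], [0, 0, 0, 0, 0, 0.08, 0], [0, 0, 0, 0, 0, 0, 0], [0, 0, 0, 0, 0, 0, 0]],
  ],
)

```text
clock: 14.8
eef_pos: [577.1, 75.0, 59.8]
tool_rot: [-3.142, 0.003, 1.739]
force: [-0.3, -0.6, 1.2]
width: 85.4
gripper_force: 0.0
```

```bash
python3 - <<'E'
from h import *
OC=ori(np.radians(9.4))
tcp((577,73.2,59),OC)
E
```

```text
TCPtgt [577.   73.2  59. ] now [577.1  75.   59.8] shift [-0.012 -0.003  0.005] turn [-0.     0.004  0.005] t 14.8
w 85.4 gf 0.0 q [-0.38  0.79  0.32  1.85 -0.42  0.57  0.38]
```

Emit:
step_arm(
  series=[
    [[0, 0.004, 0.005, -0.01, -0.002, 0, 0], [0, 0, 0, 0, 0, 0, 1], [0, 0, 0, 0, 0, 0, 1], [0, 0, 0, 0, 0, 0, 1], [0, 0, 0, 0, 0, 0, 1], [0, 0, 0, 0, 0, 0, 1], [0, 0, 0, 0, 0, 0, 1], [0, 0, 0, 0, 0, 0, 1], [0, 0, 0, 0, 0, 0, 1]],
  ],
)

```text
clock: 15.7
eef_pos: [577.3, 72.8, 60.6]
tool_rot: [3.14, -0.0, 1.734]
force: [0.1, -0.4, 6.1]
width: 59.5
gripper_force: 64.0
```

```bash
python3 - <<'E'
from h import *
s=ctrl.read_state();print(s["eef_pos"],s["tool_rot"],s["force"],s["width"])
c=ctrl.get_image("top");d=ctrl.get_image("side");save(c,"a.png",(220,210,380,370),2.5);save(d,"b.png",(260,190,420,350),2.5)
cv2.imwrite("pics/g3.png",np.hstack([cv2.imread("pics/a.png"),cv2.imread("pics/b.png")]))
E
```

```text
[577.30541227  72.81310027  60.58824973] [ 3.14036875e+00 -6.92817765e-06  1.73374176e+00] [ 0.13162856 -0.44796119  6.12570459] 59.4833453565162
```

View pics/g3.png

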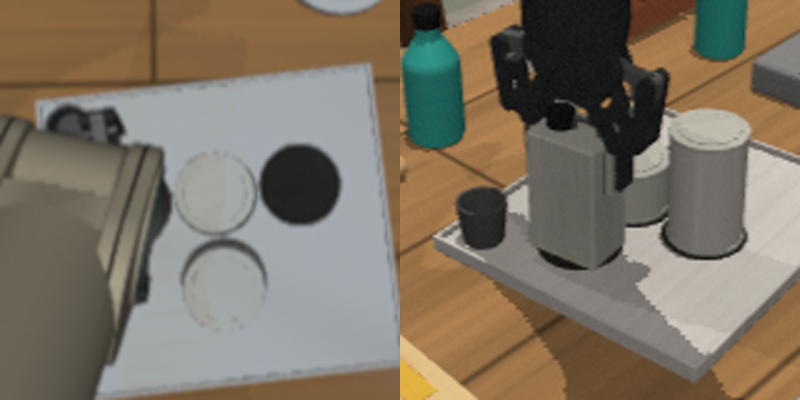

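Emit:
step_arm(
  series=[
    [[0, 0, 0, 0, 0, -0.05, 1], [0, 0, 0, 0, 0, -0.2, 1], [0, 0, 0, 0, 0, -0.25, 1], [0, 0, 0, 0, 0, -0.25, 1], [0, 0, 0, 0, 0, -0.2, 1], [0, 0, 0, 0, 0, 0, 1]],
  ],
)

```text
clock: 16.4
eef_pos: [579.0, 72.9, 206.3]
tool_rot: [3.134, 0.0, 1.734]
force: [0.7, 0.2, -4.2]
width: 58.9
gripper_force: 66.1
```

```bash
python3 - <<'E'
from h import *
OC=ori(np.radians(9.4))
tcp((430,322,200),OC)
E
```

```text
TCPtgt [430. 322. 200.] now [579.   72.9 206.3] shift [ 1.8   -0.711  0.037] turn [ 0.009  0.    -0.001] t 16.4
w 58.9 gf 66.1 q [-0.45  0.59  0.44  1.75 -0.32  0.86  0.29]
```

Emit:
step_arm(
  series=[
    [[0.009, 0, 0, 0.1, -0.04, 0.004, 1], [0, 0, 0, 0.2, -0.079, 0.004, 1], [0, 0, 0, 0.2, -0.079, 0.004, 1], [0, 0, 0, 0.2, -0.079, 0.004, 1], [0, 0, 0, 0.2, -0.079, 0.004, 1], [0, 0, 0, 0.2, -0.079, 0.004, 1], [0, 0, 0, 0.2, -0.079, 0.004, 1], [0, 0, 0, 0.2, -0.079, 0.004, 1], [0, 0, 0, 0.2, -0.079, 0.004, 1], [0, 0, 0, 0.2, -0.079, 0, 1], [0, 0, 0, 0.1, -0.039, 0, 1], [0, 0, 0, 0, 0, 0, 1]],
  ],
)

```text
clock: 17.6
eef_pos: [407.5, 352.0, 195.8]
tool_rot: [-3.13, 0.001, 1.74]
force: [-0.2, -0.0, -3.3]
width: 59.2
gripper_force: 66.0
```

```bash
python3 - <<'E'
from h import *
OC=ori(np.radians(9.4))
tcp((430,322,75),OC)
E
```

```text
TCPtgt [430. 322.  75.] now [407.5 352.  195.8] shift [-0.222  0.124  0.804] turn [-0.015  0.001  0.006] t 17.6
w 59.2 gf 66.0 q [-1.06  0.56  0.46  1.87 -0.34  0.8  -0.26]
```

Emit:
step_arm(
  series=[
    [[-0.015, 0, 0.006, -0.111, 0.062, 0.1, 1], [0, 0, 0, -0.111, 0.062, 0.14, 1], [0, 0, 0, 0, 0, 0.14, 1], [0, 0, 0, 0, 0, 0.14, 1], [0, 0, 0, 0, 0, 0.14, 1], [0, 0, 0, 0, 0, 0.14, 1], [0, 0, 0, 0, 0, 0, 1], [0, 0, 0, 0, 0, 0, 1]],
  ],
)

```text
clock: 18.4
eef_pos: [435.3, 318.3, 77.3]
tool_rot: [3.138, 0.002, 1.727]
force: [0.6, 0.1, -2.7]
width: 59.5
gripper_force: 65.7
```

```bash
python3 - <<'E'
from h import *
OC=ori(np.radians(9.4))
tcp((430,322,69.5),OC)
E
```

```text
TCPtgt [430.  322.   69.5] now [435.3 318.3  77.3] shift [ 0.03  -0.031  0.052] turn [ 0.004  0.002 -0.01 ] t 18.4
w 59.5 gf 65.7 q [-0.9   0.73  0.34  1.96 -0.45  0.52 -0.1 ]
```

Emit:
step_arm(
  series=[
    [[0.004, 0.002, -0.01, 0.03, -0.03, 0.02, 1], [0, 0, 0, 0, 0, 0.015, 1], [0, 0, 0, 0, 0, 0.015, 1], [0, 0, 0, 0, 0, 0.005, 1], [0, 0, 0, 0, 0, 0, 1], [0, 0, 0, 0, 0, 0, 1]],
  ],
)

```text
clock: 19.0
eef_pos: [429.9, 323.8, 69.6]
tool_rot: [3.14, -0.002, 1.737]
force: [-1.7, 1.5, 2.5]
width: 59.4
gripper_force: 66.2
```

Emit:
step_arm(
  series=[
    [[0, 0, 0, 0, 0, 0, 0], [0, 0, 0, 0, 0, 0, 0], [0, 0, 0, 0, 0, 0, 0], [0, 0, 0, 0, 0, 0, 0], [0, 0, 0, 0, 0, 0, 0], [0, 0, 0, 0, 0, 0, 0], [0, 0, 0, 0, 0, -0.1, 0], [0, 0, 0, 0, 0, -0.2, 0], [0, 0, 0, 0, 0, -0.25, 0], [0, 0, 0, 0, 0, -0.25, 0], [0, 0, 0, 0, 0, -0.2, 0], [0, 0, 0, 0, 0, 0, 0]],
  ],
)

```text
clock: 20.2
eef_pos: [432.1, 324.6, 223.2]
tool_rot: [3.134, -0.006, 1.737]
force: [-0.7, 1.1, -0.4]
width: 85.5
gripper_force: 0.0
```

```bash
python3 - <<'E'
from h import *
OT=ori(TH+np.pi/2)
tcp((514.9,-2.4,200),OT)
E
```

```text
TCPtgt [514.9  -2.4 200. ] now [432.1 324.6 223.2] shift [-2.242  0.183  0.143] turn [ 0.014  0.002 -1.912] t 20.2
w 85.5 gf 0.0 q [-1.02  0.52  0.48  1.85 -0.32  0.84 -0.21]
```

Emit:
step_arm(
  series=[
    [[0.014, 0, 0, -0.2, 0.018, 0, 0], [0, 0, 0, -0.227, 0.018, 0, 0], [0, 0, 0, -0.227, 0.018, 0, 0], [0, 0, 0, -0.227, 0.018, 0.02, 0], [0, 0, 0, -0.227, 0.018, 0.02, 0], [0, 0, 0, -0.227, 0.018, 0.02, 0], [0, 0, 0, -0.227, 0.018, 0.02, 0], [0, 0, 0, -0.227, 0.018, 0.02, 0], [0, 0, 0, -0.227, 0.018, 0.02, 0], [0, 0, 0, -0.227, 0.018, 0.02, 0], [0, 0, 0, 0, 0, 0, 0]],
  ],
)

```text
clock: 21.3
eef_pos: [512.0, -9.9, 196.8]
tool_rot: [-3.131, 0.002, 1.729]
force: [-0.2, 0.3, 0.3]
width: 85.5
gripper_force: 0.0
```

Emit:
step_arm(
  series=[
    [[0, 0, -0.174, 0, 0, 0, 0], [0, 0, -0.174, 0, 0, 0, 0], [0, 0, -0.174, 0, 0, 0, 0], [0, 0, -0.174, 0, 0, 0, 0], [0, 0, -0.174, 0, 0, 0, 0], [0, 0, -0.174, 0, 0, 0, 0], [0, 0, -0.174, 0, 0, 0, 0], [0, 0, -0.174, 0, 0, 0, 0], [0, 0, -0.174, 0, 0, 0, 0], [0, 0, -0.174, 0, 0, 0, 0], [0, 0, -0.174, 0, 0, 0, 0], [0, 0, 0, 0, 0, 0, 0]],
  ],
)

```text
clock: 22.5
eef_pos: [511.2, -3.3, 196.9]
tool_rot: [3.14, -0.011, -3.042]
force: [0.3, -0.2, -0.1]
width: 85.5
gripper_force: 0.0
```

```bash
python3 - <<'E'
from h import *
OT=ori(TH+np.pi/2)
tcp((514.9,-2.4,150),OT)
E
```

```text
TCPtgt [514.9  -2.4 150. ] now [511.2  -3.3 196.9] shift [-0.029  0.003  0.312] turn [ 0.002 -0.014  0.003] t 22.5
w 85.5 gf 0.0 q [-0.06  0.48  0.02  1.93 -0.01  0.74  1.64]
```

Emit:
step_arm(
  series=[
    [[0.002, -0.014, 0.003, -0.032, 0.003, 0.1, 0], [0, 0, 0, 0, 0, 0.2, 0], [0, 0, 0, 0, 0, 0.2, 0], [0, 0, 0, 0, 0, 0.2, 0], [0, 0, 0, 0, 0, 0.2, 0], [0, 0, 0, 0, 0, 0.11, 0], [0, 0, 0, 0, 0, 0, 0], [0, 0, 0, 0, 0, 0, 0]],
  ],
)

```text
clock: 23.3
eef_pos: [516.3, -2.9, 45.8]
tool_rot: [-3.141, 0.0, -3.047]
force: [0.5, 0.2, -0.4]
width: 85.3
gripper_force: 0.0
```

```bash
python3 - <<'E'
from h import *
OT=ori(TH+np.pi/2)
tcp((515.3,-2.4,45),OT)
E
```

```text
TCPtgt [515.3  -2.4  45. ] now [516.3  -2.9  45.8] shift [0.006 0.004 0.005] turn [-0.001  0.    -0.003] t 23.3
w 85.3 gf 0.0 q [-0.06  0.73  0.01  2.03 -0.01  0.38  1.63]
```

Emit:
step_arm(
  series=[
    [[0, 0, 0, 0, 0, 0, 1], [0, 0, 0, 0, 0, 0, 1], [0, 0, 0, 0, 0, 0, 1], [0, 0, 0, 0, 0, 0, 1], [0, 0, 0, 0, 0, 0, 1], [0, 0, 0, 0, 0, 0, 1], [0, 0, 0, 0, 0, 0, 1], [0, 0, 0, 0, 0, 0, 1]],
  ],
)

```text
clock: 24.1
eef_pos: [517.3, -2.7, 47.4]
tool_rot: [-3.141, 0.003, -3.046]
force: [-0.8, 1.2, 5.7]
width: 56.9
gripper_force: 63.0
```

Emit:
step_arm(
  series=[
    [[0, 0, 0, 0, 0, -0.05, 1], [0, 0, 0, 0, 0, -0.2, 1], [0, 0, 0, 0, 0, -0.25, 1], [0, 0, 0, 0, 0, -0.25, 1], [0, 0, 0, 0, 0, -0.25, 1], [0, 0, 0, 0, 0, -0.05, 1], [0, 0, 0, 0, 0, 0, 1]],
  ],
)

```text
clock: 24.8
eef_pos: [516.8, -3.2, 204.7]
tool_rot: [-3.141, 0.004, -3.046]
force: [-0.5, -0.5, -4.7]
width: 56.8
gripper_force: 65.5
```

```bash
python3 - <<'E'
from h import *
OT=ori(TH+np.pi/2)
tcp((523,317,205),OT)
E
```

```text
TCPtgt [523. 317. 205.] now [516.8  -3.2 204.7] shift [-0.246  2.121 -0.003] turn [-0.001  0.005 -0.001] t 24.8
w 56.8 gf 65.5 q [-0.06  0.47  0.02  1.92 -0.01  0.75  1.63]
```

Emit:
step_arm(
  series=[
    [[0, 0, 0, -0.013, 0.11, 0, 1], [0, 0, 0, -0.026, 0.22, 0, 1], [0, 0, 0, -0.026, 0.22, 0, 1], [0, 0, 0, -0.026, 0.22, 0, 1], [0, 0, 0, -0.026, 0.22, 0, 1], [0, 0, 0, -0.026, 0.22, 0, 1], [0, 0, 0, -0.026, 0.22, 0, 1], [0, 0, 0, -0.026, 0.22, 0, 1], [0, 0, 0, -0.026, 0.22, 0, 1], [0, 0, 0, -0.025, 0.22, 0, 1], [0, 0, 0, 0, 0, 0, 1], [0, 0, 0, 0, 0, 0, 1]],
  ],
)

```text
clock: 26.0
eef_pos: [521.0, 312.5, 200.4]
tool_rot: [-3.139, -0.004, -3.043]
force: [0.1, -0.6, -4.1]
width: 57.1
gripper_force: 65.7
```

```bash
python3 - <<'E'
from h import *
OT=ori(TH+np.pi/2)
tcp((523,317,62),OT)
E
```

```text
TCPtgt [523. 317.  62.] now [521.  312.5 200.4] shift [-0.019  0.031  0.923] turn [-0.004 -0.005  0.002] t 26.0
w 57.1 gf 65.7 q [-0.6   0.6   0.02  1.67 -0.02  0.87  1.1 ]
```

Emit:
step_arm(
  series=[
    [[-0.004, -0.005, 0.002, -0.019, 0.031, 0.1, 1], [0, 0, 0, 0, 0, 0.2, 1], [0, 0, 0, 0, 0, 0.2, 1], [0, 0, 0, 0, 0, 0.2, 1], [0, 0, 0, 0, 0, 0.16, 1], [0, 0, 0, 0, 0, 0.06, 1], [0, 0, 0, 0, 0, 0, 1], [0, 0, 0, 0, 0, 0, 1]],
  ],
)

```text
clock: 26.8
eef_pos: [526.5, 317.3, 65.7]
tool_rot: [3.139, 0.006, -3.048]
force: [0.7, 0.2, -3.5]
width: 57.0
gripper_force: 65.8
```

Emit:
step_arm(
  series=[
    [[0.004, 0.005, 0, 0, 0, 0.03, 1], [0, 0, 0, 0, 0, 0.02, 1], [0, 0, 0, 0, 0, 0.01, 1], [0, 0, 0, 0, 0, 0, 1], [0, 0, 0, 0, 0, 0, 1]],
  ],
)

```text
clock: 27.3
eef_pos: [526.0, 318.0, 56.5]
tool_rot: [-3.141, 0.001, -3.047]
force: [0.4, 0.0, -2.5]
width: 56.6
gripper_force: 65.9
```

Emit:
step_arm(
  series=[
    [[0, 0, 0, 0, 0, 0.003, 1], [0, 0, 0, 0, 0, 0, 1], [0, 0, 0, 0, 0, 0, 1]],
  ],
)

```text
clock: 27.6
eef_pos: [526.0, 318.0, 56.4]
tool_rot: [-3.141, 0.001, -3.047]
force: [-2.5, -0.8, 5.0]
width: 56.9
gripper_force: 65.9
```

Contact. Release, rise.

Emit:
step_arm(
  series=[
    [[0, 0, 0, 0, 0, 0, 0], [0, 0, 0, 0, 0, 0, 0], [0, 0, 0, 0, 0, 0, 0], [0, 0, 0, 0, 0, 0, 0], [0, 0, 0, 0, 0, 0, 0], [0, 0, 0, 0, 0, 0, 0], [0, 0, 0, 0, 0, -0.1, 0], [0, 0, 0, 0, 0, -0.2, 0], [0, 0, 0, 0, 0, -0.25, 0], [0, 0, 0, 0, 0, -0.25, 0], [0, 0, 0, 0, 0, -0.2, 0], [0, 0, 0, 0, 0, 0, 0]],
  ],
)

```text
clock: 28.8
eef_pos: [528.5, 319.5, 211.8]
tool_rot: [3.137, 0.01, -3.047]
force: [0.7, 0.7, -0.2]
width: 85.4
gripper_force: 0.0
```

```bash
python3 - <<'E'
from h import *
OT=ori(TH+np.pi/2)
tcp((584.7,4,150),OT)
c=ctrl.get_image("side");save(c,"s4.png",(120,180,520,480),2)
E
```

```text
TCPtgt [584.7   4.  150. ] now [528.5 319.5 211.8] shift [-0.17  -2.131  0.405] turn [ 0.005  0.013 -0.003] t 28.8
w 85.4 gf 0.0 q [-0.61  0.6   0.03  1.65 -0.02  0.89  1.09]
```

View pics/s4.png

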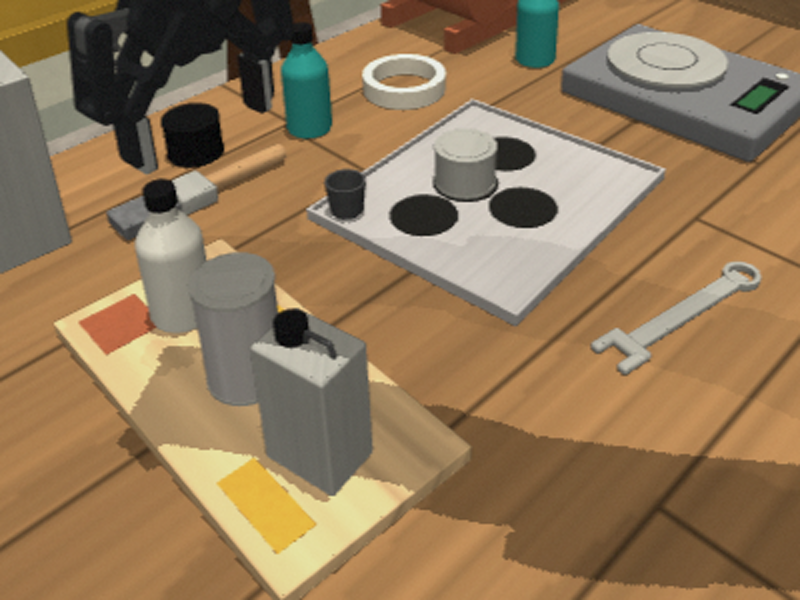

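All three stand on the board at crop (172,270), (235,330), (312,400); the low tin is on the tray at (466,165). Now fetch it.

Emit:
step_arm(
  series=[
    [[0.005, 0.013, -0.003, -0.01, -0.13, 0, 0], [0, 0, 0, -0.02, -0.25, 0.05, 0], [0, 0, 0, -0.02, -0.25, 0.05, 0], [0, 0, 0, -0.02, -0.25, 0.05, 0], [0, 0, 0, -0.02, -0.25, 0.05, 0], [0, 0, 0, -0.02, -0.25, 0.05, 0], [0, 0, 0, -0.02, -0.25, 0.05, 0], [0, 0, 0, -0.02, -0.25, 0.05, 0], [0, 0, 0, -0.02, -0.25, 0.05, 0], [0, 0, 0, 0, 0, 0, 0], [0, 0, 0, 0, 0, 0, 0]],
  ],
)

```text
clock: 29.95
eef_pos: [580.6, 0.9, 146.0]
tool_rot: [-3.137, -0.012, -3.047]
force: [-0.1, 0.8, 0.6]
width: 85.3
gripper_force: 0.0
```

```bash
python3 - <<'E'
from h import *
OT=ori(TH+np.pi/2)
tcp((584.7,4,14),OT)
c=ctrl.get_image("top")
print(ctrl.recognise(c,"low_tin_mid"),[px2w(c,d["centre"],51)[:2] for d in ctrl.recognise(c,"low_tin_mid")])
E
```

```text
TCPtgt [584.7   4.   14. ] now [580.6   0.9 146. ] shift [-0.039  0.022  0.879] turn [-0.006 -0.015 -0.003] t 29.9
w 85.3 gf 0.0 q [-0.06  0.64  0.01  1.79  0.    0.72  1.61]
[{'centre': [229.2, 159.3], 'score': 0.68}] [array([834.80477127, 149.94792276])]
```

Emit:
step_arm(
  series=[
    [[-0.006, -0.015, -0.003, -0.039, 0.022, 0.1, 0], [0, 0, 0, 0, 0, 0.2, 0], [0, 0, 0, 0, 0, 0.2, 0], [0, 0, 0, 0, 0, 0.2, 0], [0, 0, 0, 0, 0, 0.13, 0], [0, 0, 0, 0, 0, 0.05, 0], [0, 0, 0, 0, 0, 0, 0], [0, 0, 0, 0, 0, 0, 0]],
  ],
)

```text
clock: 30.9
eef_pos: [587.9, 6.5, 15.8]
tool_rot: [3.141, 0.004, -3.041]
force: [0.1, 0.2, 0.3]
width: 85.7
gripper_force: 0.0
```

```bash
python3 - <<'E'
from h import *
OT=ori(TH+np.pi/2)
tcp((584.7,4,12),OT)
E
```

```text
TCPtgt [584.7   4.   12. ] now [587.9   6.5  15.8] shift [ 0.023 -0.015  0.025] turn [0.    0.005 0.004] t 30.9
w 85.7 gf 0.0 q [-0.06  0.84 -0.    1.84  0.    0.45  1.61]
```

Emit:
step_arm(
  series=[
    [[0, 0.005, 0.004, 0.023, -0.015, 0.02, 0], [0, 0, 0, 0, 0, 0, 0], [0, 0, 0, 0, 0, 0, 1], [0, 0, 0, 0, 0, 0, 1], [0, 0, 0, 0, 0, 0, 1], [0, 0, 0, 0, 0, 0, 1], [0, 0, 0, 0, 0, 0, 1], [0, 0, 0, 0, 0, 0, 1], [0, 0, 0, 0, 0, 0, 1], [0, 0, 0, 0, 0, 0, 1]],
  ],
)

```text
clock: 31.9
eef_pos: [584.4, 3.5, 12.7]
tool_rot: [3.141, -0.001, -3.045]
force: [-1.6, 1.0, 5.9]
width: 58.5
gripper_force: 64.1
```

```bash
python3 - <<'E'
from h import *
s=ctrl.read_state();print(s["eef_pos"],s["force"],s["width"])
c=ctrl.get_image("top")
save(c,"lt.png",(240,220,400,360),3)
E
```

```text
[584.37317162   3.45843569  12.71262524] [-1.64125747  1.0143722   5.91715838] 58.477566135267374
```

Emit:
step_arm(
  series=[
    [[0, 0, 0, 0, 0, -0.05, 1], [0, 0, 0, 0, 0, -0.2, 1], [0, 0, 0, 0, 0, -0.25, 1], [0, 0, 0, 0, 0, -0.25, 1], [0, 0, 0, 0, 0, -0.1, 1], [0, 0, 0, 0, 0, 0, 1]],
  ],
)

```text
clock: 32.55
eef_pos: [586.0, 3.1, 142.2]
tool_rot: [-3.141, 0.004, -3.046]
force: [0.9, -0.3, -1.4]
width: 59.1
gripper_force: 65.0
```

```bash
python3 - <<'E'
from h import *
OT=ori(TH+np.pi/2)
tcp((547.2,-305.4,130),OT)
E
```

```text
TCPtgt [ 547.2 -305.4  130. ] now [586.    3.1 142.2] shift [ 0.455 -2.023  0.08 ] turn [-0.     0.005 -0.001] t 32.5
w 59.1 gf 65.0 q [-0.05  0.64  0.    1.79 -0.    0.7   1.61]
```

Emit:
step_arm(
  series=[
    [[0, 0.005, 0, 0.02, -0.1, 0, 1], [0, 0, 0, 0.045, -0.2, 0, 1], [0, 0, 0, 0.05, -0.22, 0, 1], [0, 0, 0, 0.05, -0.22, 0, 1], [0, 0, 0, 0.05, -0.22, 0, 1], [0, 0, 0, 0.05, -0.22, 0, 1], [0, 0, 0, 0.05, -0.22, 0, 1], [0, 0, 0, 0.05, -0.22, 0, 1], [0, 0, 0, 0.045, -0.2, 0, 1], [0, 0, 0, 0.045, -0.2, 0, 1], [0, 0, 0, 0, 0, 0, 1], [0, 0, 0, 0, 0, 0, 1]],
  ],
)

```text
clock: 33.75
eef_pos: [543.0, -306.4, 137.6]
tool_rot: [3.14, -0.009, -3.049]
force: [-0.6, 0.7, -2.0]
width: 58.8
gripper_force: 65.0
```

```bash
python3 - <<'E'
from h import *
OT=ori(TH+np.pi/2)
tcp((547.2,-305.4,65),OT)
E
```

```text
TCPtgt [ 547.2 -305.4   65. ] now [ 543.  -306.4  137.6] shift [-0.033  0.003  0.484] turn [ 0.002 -0.012 -0.005] t 33.8
w 58.8 gf 65.0 q [ 0.49  0.7  -0.03  1.67  0.04  0.78  2.1 ]
```

Emit:
step_arm(
  series=[
    [[0.002, -0.012, -0.005, -0.033, 0.003, 0.08, 1], [0, 0, 0, 0, 0, 0.15, 1], [0, 0, 0, 0, 0, 0.15, 1], [0, 0, 0, 0, 0, 0.09, 1], [0, 0, 0, 0, 0, 0, 1], [0, 0, 0, 0, 0, 0, 1]],
  ],
)

```text
clock: 34.35
eef_pos: [550.5, -303.6, 69.0]
tool_rot: [-3.141, 0.004, -3.041]
force: [0.6, 0.1, -1.9]
width: 58.8
gripper_force: 65.1
```

```bash
python3 - <<'E'
from h import *
OT=ori(TH+np.pi/2)
tcp((547.2,-305.4,53),OT)
E
```

```text
TCPtgt [ 547.2 -305.4   53. ] now [ 550.5 -303.6   69. ] shift [ 0.024 -0.01   0.107] turn [-0.001  0.005  0.005] t 34.4
w 58.8 gf 65.1 q [ 0.48  0.8  -0.04  1.71  0.04  0.63  2.09]
```

Emit:
step_arm(
  series=[
    [[0, 0.005, 0.005, 0.02, -0.01, 0.05, 1], [0, 0, 0, 0, 0, 0.03, 1], [0, 0, 0, 0, 0, 0.02, 1], [0, 0, 0, 0, 0, 0.007, 1], [0, 0, 0, 0, 0, 0, 1], [0, 0, 0, 0, 0, 0, 1]],
  ],
)

```text
clock: 34.95
eef_pos: [547.8, -305.9, 53.3]
tool_rot: [-3.14, 0.0, -3.045]
force: [0.1, 0.2, -1.7]
width: 58.4
gripper_force: 65.1
```

Emit:
step_arm(
  series=[
    [[0, 0, 0, 0.003, 0.002, 0.008, 1], [0, 0, 0, 0, 0, 0.003, 1], [0, 0, 0, 0, 0, 0, 1], [0, 0, 0, 0, 0, 0, 1]],
  ],
)

```text
clock: 35.35
eef_pos: [547.3, -305.7, 51.8]
tool_rot: [-3.14, 0.0, -3.045]
force: [-0.3, -0.7, 2.2]
width: 58.6
gripper_force: 65.4
```

Contact. Release, rise, then check centring.

Emit:
step_arm(
  series=[
    [[0, 0, 0, 0, 0, 0, 0], [0, 0, 0, 0, 0, 0, 0], [0, 0, 0, 0, 0, 0, 0], [0, 0, 0, 0, 0, 0, 0], [0, 0, 0, 0, 0, 0, 0], [0, 0, 0, 0, 0, 0, 0], [0, 0, 0, 0, 0, -0.1, 0], [0, 0, 0, 0, 0, -0.2, 0], [0, 0, 0, 0, 0, -0.25, 0], [0, 0, 0, 0, 0, -0.25, 0], [0, 0, 0, 0, 0, -0.2, 0], [0, 0, 0, 0, 0, 0, 0]],
  ],
)

```text
clock: 36.55
eef_pos: [550.0, -307.0, 207.6]
tool_rot: [-3.134, 0.009, -3.045]
force: [0.0, 0.2, 0.9]
width: 85.4
gripper_force: 0.0
```

```bash
python3 - <<'E'
from h import *
OT=ori(TH+np.pi/2)
tcp((526,318,210),OT)
E
```

```text
TCPtgt [526. 318. 210.] now [ 550.  -307.   207.6] shift [-0.241  4.163 -0.043] turn [-0.009  0.011 -0.001] t 36.5
w 85.4 gf 0.0 q [ 0.49  0.62 -0.04  1.61  0.03  0.9   2.1 ]
```

Emit:
step_arm(
  series=[
    [[-0.009, 0.011, 0, -0.015, 0.2, 0, 0], [0, 0, 0, -0.015, 0.26, 0, 0], [0, 0, 0, -0.015, 0.26, 0, 0], [0, 0, 0, -0.015, 0.26, 0, 0], [0, 0, 0, -0.015, 0.26, 0, 0], [0, 0, 0, -0.015, 0.26, 0, 0], [0, 0, 0, -0.015, 0.26, 0, 0], [0, 0, 0, -0.015, 0.26, 0, 0]],
  ],
)

```text
clock: 37.35
eef_pos: [535.3, -0.6, 203.0]
tool_rot: [3.136, -0.009, -3.045]
force: [1.4, 0.1, -0.3]
width: 85.1
gripper_force: 0.0
```

Emit:
step_arm(
  series=[
    [[0, 0, 0, -0.015, 0.26, 0, 0], [0, 0, 0, -0.015, 0.26, 0, 0], [0, 0, 0, -0.015, 0.26, 0, 0], [0, 0, 0, -0.015, 0.26, 0, 0], [0, 0, 0, -0.015, 0.26, 0, 0], [0, 0, 0, -0.015, 0.26, 0, 0], [0, 0, 0, -0.015, 0.26, 0, 0], [0, 0, 0, -0.015, 0.26, 0, 0], [0, 0, 0, 0, 0, 0, 0], [0, 0, 0, 0, 0, 0, 0]],
  ],
)

```text
clock: 38.35
eef_pos: [523.0, 311.0, 204.1]
tool_rot: [3.136, -0.009, -3.043]
force: [-0.4, -1.0, -0.7]
width: 84.9
gripper_force: 0.0
```

```bash
python3 - <<'E'
from h import *
OT=ori(TH+np.pi/2)
tcp((526,318,160),OT)
c=ctrl.get_image("top");save(c,"pan.png",(410,250,530,350),6)
E
```

```text
TCPtgt [526. 318. 160.] now [523.  311.  204.1] shift [-0.027  0.043  0.294] turn [ 0.007 -0.012  0.002] t 38.4
w 84.9 gf 0.0 q [-0.55  0.6  -0.04  1.66  0.02  0.89  1.07]
```

View pics/pan.png

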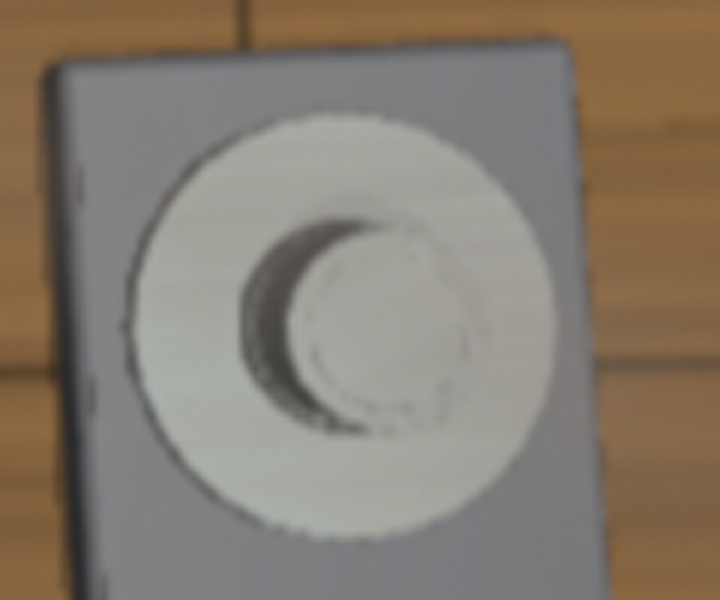

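```bash
python3 - <<'E'
from h import *
c=ctrl.get_image("top")
print(px2w(c,(410+345/6-.4,250+326.5/6-.4),45),px2w(c,(410+387.5/6-.4,250+328/6-.4),90))
E
```

```text
[ 547.18244203 -305.82621703   45.        ] [ 548.45795807 -306.30872657   90.        ]
```

Emit:
step_arm(
  series=[
    [[0.007, -0.012, 0.002, -0.027, 0.043, 0.1, 0], [0, 0, 0, 0, 0, 0.2, 0], [0, 0, 0, 0, 0, 0.2, 0], [0, 0, 0, 0, 0, 0.2, 0], [0, 0, 0, 0, 0, 0.18, 0], [0, 0, 0, 0, 0, 0.07, 0], [0, 0, 0, 0, 0, 0, 0], [0, 0, 0, 0, 0, 0, 0]],
  ],
)

```text
clock: 39.25
eef_pos: [528.2, 316.7, 62.9]
tool_rot: [3.141, 0.002, -3.048]
force: [0.6, 0.3, 0.7]
width: 85.7
gripper_force: 0.0
```

```bash
python3 - <<'E'
from h import *
OT=ori(TH+np.pi/2)
tcp((526,318,56),OT)
E
```

```text
TCPtgt [526. 318.  56.] now [528.2 316.7  62.9] shift [0.014 0.01  0.046] turn [ 0.001  0.003 -0.004] t 39.2
w 85.7 gf 0.0 q [-0.57  0.79 -0.03  1.75  0.04  0.6   1.05]
```

Low tin is within ~1.5 mm of the pan's centre. Grip the tall tin at the release pose.

Emit:
step_arm(
  series=[
    [[0, 0.003, -0.004, 0.014, 0.01, 0.046, 0], [0, 0, 0, 0, 0, 0, 0], [0, 0, 0, 0, 0, 0, 1], [0, 0, 0, 0, 0, 0, 1], [0, 0, 0, 0, 0, 0, 1], [0, 0, 0, 0, 0, 0, 1], [0, 0, 0, 0, 0, 0, 1], [0, 0, 0, 0, 0, 0, 1], [0, 0, 0, 0, 0, 0, 1], [0, 0, 0, 0, 0, 0, 1]],
  ],
)

```text
clock: 40.25
eef_pos: [525.3, 318.4, 55.7]
tool_rot: [3.141, -0.001, -3.044]
force: [-1.6, -1.0, 5.5]
width: 56.8
gripper_force: 63.6
```

Emit:
step_arm(
  series=[
    [[0, 0, 0, 0, 0, -0.05, 1], [0, 0, 0, 0, 0, -0.2, 1], [0, 0, 0, 0, 0, -0.25, 1], [0, 0, 0, 0, 0, -0.25, 1], [0, 0, 0, 0, 0, -0.25, 1], [0, 0, 0, 0, 0, 0, 1]],
  ],
)

```text
clock: 40.85
eef_pos: [528.0, 320.3, 210.4]
tool_rot: [3.137, 0.007, -3.044]
force: [1.6, 0.9, -3.2]
width: 56.8
gripper_force: 65.5
```

```bash
python3 - <<'E'
from h import *
OT=ori(TH+np.pi/2)
tcp((517.3,-2.7,150),OT)
E
```

```text
TCPtgt [517.3  -2.7 150. ] now [528.  320.3 210.4] shift [ 0.284 -2.138  0.39 ] turn [0.006 0.01  0.001] t 40.9
w 56.8 gf 65.5 q [-0.57  0.6  -0.03  1.64  0.02  0.89  1.06]
```

Emit:
step_arm(
  series=[
    [[0.006, 0.01, 0, 0.014, -0.107, 0, 1], [0, 0, 0, 0.03, -0.226, 0, 1], [0, 0, 0, 0.03, -0.226, 0, 1], [0, 0, 0, 0.03, -0.226, 0, 1], [0, 0, 0, 0.03, -0.226, 0, 1], [0, 0, 0, 0.03, -0.226, 0, 1], [0, 0, 0, 0.03, -0.226, 0, 1], [0, 0, 0, 0.03, -0.226, 0, 1], [0, 0, 0, 0.03, -0.226, 0, 1], [0, 0, 0, 0.03, -0.226, 0, 1], [0, 0, 0, 0, 0, 0, 1], [0, 0, 0, 0, 0, 0, 1]],
  ],
)

```text
clock: 42.05
eef_pos: [512.3, -7.3, 205.1]
tool_rot: [-3.137, -0.014, -3.047]
force: [0.5, 0.8, -4.0]
width: 57.0
gripper_force: 65.8
```

```bash
python3 - <<'E'
from h import *
OT=ori(TH+np.pi/2)
tcp((516.6,-2.6,60),OT)
E
```

```text
TCPtgt [516.6  -2.6  60. ] now [512.3  -7.3 205.1] shift [-0.045  0.033  0.967] turn [-0.006 -0.018 -0.003] t 42.0
w 57.0 gf 65.8 q [-0.02  0.47 -0.03  1.91  0.03  0.77  1.59]
```

Emit:
step_arm(
  series=[
    [[-0.006, -0.018, -0.003, -0.045, 0.033, 0.1, 1], [0, 0, 0, 0, 0, 0.2, 1], [0, 0, 0, 0, 0, 0.2, 1], [0, 0, 0, 0, 0, 0.2, 1], [0, 0, 0, 0, 0, 0.2, 1], [0, 0, 0, 0, 0, 0.07, 1], [0, 0, 0, 0, 0, 0, 1], [0, 0, 0, 0, 0, 0, 1]],
  ],
)

```text
clock: 42.85
eef_pos: [521.3, 0.6, 61.7]
tool_rot: [3.141, 0.005, -3.041]
force: [-0.1, -0.6, -4.2]
width: 57.2
gripper_force: 65.6
```

```bash
python3 - <<'E'
from h import *
OT=ori(TH+np.pi/2)
tcp((516.6,-2.6,48),OT)
E
```

```text
TCPtgt [516.6  -2.6  48. ] now [521.3   0.6  61.7] shift [ 0.034 -0.018  0.091] turn [0.    0.007 0.005] t 42.9
w 57.2 gf 65.6 q [-0.04  0.71 -0.03  2.02  0.04  0.41  1.57]
```

Emit:
step_arm(
  series=[
    [[0, 0.007, 0.005, 0.034, -0.018, 0.035, 1], [0, 0, 0, 0, 0, 0.03, 1], [0, 0, 0, 0, 0, 0.02, 1], [0, 0, 0, 0, 0, 0, 1], [0, 0, 0, 0, 0, 0, 1]],
  ],
)

```text
clock: 43.35
eef_pos: [516.3, -2.9, 48.5]
tool_rot: [3.141, -0.001, -3.045]
force: [-0.1, 0.5, -3.3]
width: 56.8
gripper_force: 65.6
```

```bash
python3 - <<'E'
from h import *
OT=ori(TH+np.pi/2)
tcp((516.6,-2.6,47),OT)
E
```

```text
TCPtgt [516.6  -2.6  47. ] now [516.3  -2.9  48.5] shift [-0.003  0.002  0.01 ] turn [ 0.    -0.001 -0.001] t 43.4
w 56.8 gf 65.6 q [-0.03  0.73 -0.03  2.03  0.04  0.38  1.58]
```

Emit:
step_arm(
  series=[
    [[0, 0, 0, -0.002, 0.002, 0.009, 1], [0, 0, 0, 0, 0, 0.005, 1], [0, 0, 0, 0, 0, 0, 1], [0, 0, 0, 0, 0, 0, 1]],
  ],
)

```text
clock: 43.75
eef_pos: [516.7, -2.5, 46.7]
tool_rot: [3.141, 0.0, -3.045]
force: [-0.0, -1.1, 2.4]
width: 56.7
gripper_force: 66.4
```

Contact; release, rise, then go to the can.

Emit:
step_arm(
  series=[
    [[0, 0, 0, 0, 0, 0, 0], [0, 0, 0, 0, 0, 0, 0], [0, 0, 0, 0, 0, 0, 0], [0, 0, 0, 0, 0, 0, 0], [0, 0, 0, 0, 0, 0, 0], [0, 0, 0, 0, 0, 0, 0], [0, 0, 0, 0, 0, -0.1, 0], [0, 0, 0, 0, 0, -0.2, 0], [0, 0, 0, 0, 0, -0.25, 0], [0, 0, 0, 0, 0, -0.25, 0], [0, 0, 0, 0, 0, -0.25, 0], [0, 0, 0, 0, 0, 0, 0]],
  ],
)

```text
clock: 44.95
eef_pos: [519.8, -2.6, 208.5]
tool_rot: [-3.141, 0.009, -3.046]
force: [-0.2, 0.8, 0.3]
width: 85.8
gripper_force: 0.0
```

```bash
python3 - <<'E'
from h import *
OC=ori(1.735-np.pi/2)
tcp((430,324,200),OC)
E
```

```text
TCPtgt [430. 324. 200.] now [519.8  -2.6 208.5] shift [0.388 2.225 0.052] turn [0.008 0.01  1.913] t 45.0
w 85.8 gf 0.0 q [-0.02  0.47 -0.04  1.91  0.03  0.75  1.59]
```

Emit:
step_arm(
  series=[
    [[0.008, 0.01, 0, 0.028, 0.15, 0, 0], [0, 0, 0, 0.036, 0.208, 0, 0], [0, 0, 0, 0.036, 0.208, 0, 0], [0, 0, 0, 0.036, 0.208, 0, 0], [0, 0, 0, 0.036, 0.208, 0, 0], [0, 0, 0, 0.036, 0.208, 0, 0], [0, 0, 0, 0.036, 0.208, 0, 0], [0, 0, 0, 0.036, 0.208, 0, 0], [0, 0, 0, 0.036, 0.208, 0, 0], [0, 0, 0, 0.036, 0.208, 0, 0], [0, 0, 0, 0.036, 0.208, 0, 0], [0, 0, 0, 0, 0, 0, 0]],
  ],
)

```text
clock: 46.15
eef_pos: [423.8, 329.9, 201.6]
tool_rot: [-3.139, -0.01, -3.038]
force: [-0.9, 0.0, -0.2]
width: 85.4
gripper_force: 0.0
```

Emit:
step_arm(
  series=[
    [[0, 0, 0.174, 0, 0, 0, 0], [0, 0, 0.174, 0, 0, 0, 0], [0, 0, 0.174, 0, 0, 0, 0], [0, 0, 0.174, 0, 0, 0, 0], [0, 0, 0.174, 0, 0, 0, 0], [0, 0, 0.174, 0, 0, 0, 0], [0, 0, 0.174, 0, 0, 0, 0], [0, 0, 0.174, 0, 0, 0, 0], [0, 0, 0.174, 0, 0, 0, 0], [0, 0, 0.174, 0, 0, 0, 0], [0, 0, 0.174, 0, 0, 0, 0], [0, 0, 0, 0, 0, 0, 0]],
  ],
)

```text
clock: 47.35
eef_pos: [426.3, 323.7, 201.7]
tool_rot: [-3.132, 0.007, 1.734]
force: [0.4, -0.1, -0.5]
width: 85.7
gripper_force: 0.0
```

```bash
python3 - <<'E'
from h import *
OC=ori(1.735-np.pi/2)
tcp((430,324,160),OC)
E
```

```text
TCPtgt [430. 324. 160.] now [426.3 323.7 201.7] shift [-0.     0.027  0.278] turn [-0.012  0.009 -0.002] t 47.4
w 85.7 gf 0.0 q [-0.96  0.54  0.39  1.87 -0.27  0.8  -0.27]
```

Emit:
step_arm(
  series=[
    [[-0.012, 0.009, -0.002, 0, 0.015, 0.1, 0], [0, 0, 0, 0, 0, 0.2, 0], [0, 0, 0, 0, 0, 0.2, 0], [0, 0, 0, 0, 0, 0.2, 0], [0, 0, 0, 0, 0, 0.12, 0], [0, 0, 0, 0, 0, 0.03, 0], [0, 0, 0, 0, 0, 0, 0], [0, 0, 0, 0, 0, 0, 0]],
  ],
)

```text
clock: 48.15
eef_pos: [429.2, 325.3, 75.6]
tool_rot: [3.14, -0.002, 1.737]
force: [-0.9, 0.0, 0.3]
width: 85.6
gripper_force: 0.0
```

```bash
python3 - <<'E'
from h import *
OC=ori(1.735-np.pi/2)
tcp((430,324,69),OC)
E
```

```text
TCPtgt [430. 324.  69.] now [429.2 325.3  75.6] shift [-0.009  0.004  0.044] turn [ 0.002 -0.003  0.002] t 48.1
w 85.6 gf 0.0 q [-0.88  0.72  0.27  1.97 -0.38  0.5  -0.17]
```

Emit:
step_arm(
  series=[
    [[0.002, -0.003, 0.002, -0.009, 0.004, 0.044, 0], [0, 0, 0, 0, 0, 0, 0], [0, 0, 0, 0, 0, 0, 1], [0, 0, 0, 0, 0, 0, 1], [0, 0, 0, 0, 0, 0, 1], [0, 0, 0, 0, 0, 0, 1], [0, 0, 0, 0, 0, 0, 1], [0, 0, 0, 0, 0, 0, 1], [0, 0, 0, 0, 0, 0, 1], [0, 0, 0, 0, 0, 0, 1]],
  ],
)

```text
clock: 49.15
eef_pos: [429.7, 324.1, 68.7]
tool_rot: [-3.141, 0.0, 1.735]
force: [-0.5, -0.7, 5.9]
width: 59.6
gripper_force: 64.7
```

Emit:
step_arm(
  series=[
    [[0, 0, 0, 0, 0, -0.05, 1], [0, 0, 0, 0, 0, -0.2, 1], [0, 0, 0, 0, 0, -0.25, 1], [0, 0, 0, 0, 0, -0.25, 1], [0, 0, 0, 0, 0, -0.25, 1], [0, 0, 0, 0, 0, 0, 1]],
  ],
)

```text
clock: 49.75
eef_pos: [432.0, 325.5, 222.8]
tool_rot: [3.135, -0.004, 1.735]
force: [1.3, 0.4, -3.0]
width: 59.4
gripper_force: 66.3
```

```bash
python3 - <<'E'
from h import *
OC=ori(1.735-np.pi/2)
tcp((577.3,72.8,200),OC)
E
```

```text
TCPtgt [577.3  72.8 200. ] now [432.  325.5 222.8] shift [-1.821  0.68   0.15 ] turn [ 0.008 -0.005 -0.   ] t 49.8
w 59.4 gf 66.3 q [-0.97  0.51  0.41  1.85 -0.26  0.83 -0.27]
```

Emit:
step_arm(
  series=[
    [[0.008, -0.005, 0, -0.09, 0.034, 0, 1], [0, 0, 0, -0.192, 0.072, 0, 1], [0, 0, 0, -0.192, 0.072, 0, 1], [0, 0, 0, -0.192, 0.072, 0, 1], [0, 0, 0, -0.192, 0.072, 0, 1], [0, 0, 0, -0.192, 0.072, 0, 1], [0, 0, 0, -0.192, 0.072, 0, 1], [0, 0, 0, -0.192, 0.072, 0, 1], [0, 0, 0, -0.192, 0.072, 0, 1], [0, 0, 0, -0.192, 0.072, 0, 1], [0, 0, 0, 0, 0, 0, 1], [0, 0, 0, 0, 0, 0, 1]],
  ],
)

```text
clock: 50.95
eef_pos: [573.5, 69.6, 216.5]
tool_rot: [-3.129, 0.005, 1.731]
force: [-0.4, 0.6, -3.3]
width: 59.5
gripper_force: 65.9
```

```bash
python3 - <<'E'
from h import *
OC=ori(1.735-np.pi/2)
tcp((577.3,73,75),OC)
E
```

```text
TCPtgt [577.3  73.   75. ] now [573.5  69.6 216.5] shift [0.024 0.04  0.943] turn [-0.016  0.007 -0.005] t 51.0
w 59.5 gf 65.9 q [-0.42  0.57  0.39  1.74 -0.26  0.89  0.24]
```

Emit:
step_arm(
  series=[
    [[-0.016, 0.007, -0.005, 0.01, 0.015, 0.1, 1], [0, 0, 0, 0, 0, 0.2, 1], [0, 0, 0, 0, 0, 0.2, 1], [0, 0, 0, 0, 0, 0.2, 1], [0, 0, 0, 0, 0, 0.18, 1], [0, 0, 0, 0, 0, 0.07, 1], [0, 0, 0, 0, 0, 0, 1], [0, 0, 0, 0, 0, 0, 1]],
  ],
)

```text
clock: 51.75
eef_pos: [577.7, 73.9, 76.7]
tool_rot: [3.136, -0.001, 1.739]
force: [-0.1, -0.0, -2.5]
width: 59.4
gripper_force: 65.8
```

```bash
python3 - <<'E'
from h import *
OC=ori(1.735-np.pi/2)
tcp((577.3,73,61),OC)
E
```

```text
TCPtgt [577.3  73.   61. ] now [577.7  73.9  76.7] shift [-0.006 -0.004  0.105] turn [ 0.007 -0.001  0.005] t 51.8
w 59.4 gf 65.8 q [-0.36  0.76  0.29  1.85 -0.36  0.58  0.33]
```

Emit:
step_arm(
  series=[
    [[0.007, 0, 0.005, -0.006, -0.004, 0.045, 1], [0, 0, 0, 0, 0, 0.03, 1], [0, 0, 0, 0, 0, 0.025, 1], [0, 0, 0, 0, 0, 0.004, 1], [0, 0, 0, 0, 0, 0, 1], [0, 0, 0, 0, 0, 0, 1]],
  ],
)

```text
clock: 52.35
eef_pos: [577.1, 72.6, 60.8]
tool_rot: [-3.141, -0.001, 1.735]
force: [-0.5, -0.2, -3.6]
width: 59.3
gripper_force: 65.9
```

Emit:
step_arm(
  series=[
    [[0, 0, 0, 0.003, 0.001, 0.006, 1], [0, 0, 0, 0, 0, 0.003, 1], [0, 0, 0, 0, 0, 0, 1], [0, 0, 0, 0, 0, 0, 1]],
  ],
)

```text
clock: 52.75
eef_pos: [577.3, 73.2, 59.8]
tool_rot: [3.141, -0.001, 1.735]
force: [-0.4, -0.7, 3.8]
width: 59.2
gripper_force: 66.6
```

Emit:
step_arm(
  series=[
    [[0, 0, 0, 0, 0, 0, 0], [0, 0, 0, 0, 0, 0, 0], [0, 0, 0, 0, 0, 0, 0], [0, 0, 0, 0, 0, 0, 0], [0, 0, 0, 0, 0, 0, 0], [0, 0, 0, 0, 0, 0, 0], [0, 0, 0, 0, 0, -0.1, 0], [0, 0, 0, 0, 0, -0.2, 0], [0, 0, 0, 0, 0, -0.25, 0], [0, 0, 0, 0, 0, -0.25, 0], [0, 0, 0, 0, 0, -0.1, 0], [0, 0, 0, 0, 0, 0, 0]],
  ],
)

```text
clock: 53.95
eef_pos: [579.1, 73.1, 198.0]
tool_rot: [3.135, -0.001, 1.735]
force: [0.1, 0.4, -0.1]
width: 85.3
gripper_force: 0.0
```

```bash
python3 - <<'E'
from h import *
tcp((675,218,182),OB2)
E
```

```text
TCPtgt [675. 218. 182.] now [579.1  73.1 198. ] shift [0.849 0.788 0.113] turn [ 0.213  1.099 -0.437] t 54.0
w 85.3 gf 0.0 q [-0.41  0.6   0.38  1.76 -0.29  0.84  0.26]
```

Emit:
step_arm(
  series=[
    [[0, 0, 0, 0.145, 0.131, 0.01, 0], [0, 0, 0, 0.145, 0.131, 0.01, 0], [0, 0, 0, 0.145, 0.131, 0.01, 0], [0, 0, 0, 0.145, 0.131, 0.01, 0], [0, 0, 0, 0.145, 0.131, 0.01, 0], [0, 0, 0, 0.145, 0.131, 0.01, 0], [0, 0, 0, 0, 0, 0, 0]],
  ],
)

```text
clock: 54.65
eef_pos: [672.2, 226.4, 183.3]
tool_rot: [-3.14, -0.004, 1.74]
force: [-1.3, 0.3, -0.4]
width: 85.3
gripper_force: 0.0
```

Emit:
step_arm(
  series=[
    [[0.0305, 0.157, -0.0625, 0, 0, 0, 0], [0.0305, 0.157, -0.0625, 0, 0, 0, 0], [0.0305, 0.157, -0.0625, 0, 0, 0, 0], [0.0305, 0.157, -0.0625, 0, 0, 0, 0], [0.0305, 0.157, -0.0625, 0, 0, 0, 0], [0.0305, 0.157, -0.0625, 0, 0, 0, 0], [0.0305, 0.157, -0.0625, 0, 0, 0, 0], [0, 0, 0, 0, 0, 0, 0], [0, 0, 0, 0, 0, 0, 0]],
  ],
)

```text
clock: 55.55
eef_pos: [671.7, 220.1, 183.7]
tool_rot: [-3.127, -0.875, 2.091]
force: [0.4, 1.1, 1.4]
width: 85.3
gripper_force: 0.0
```

```bash
python3 - <<'E'
from h import *
O=Ro.from_euler("xyz",[3.137,-.872,2.105]).as_matrix()
T=np.array([606.3,332,62.1]); tcp(T-150*O[:,2],O)
E
```

```text
TCPtgt [664.2 232.8 158.6] now [671.7 220.1 183.7] shift [-0.066  0.002  0.183] turn [-0.012 -0.004 -0.011] t 55.5
w 85.3 gf 0.0 q [ 0.02  1.06 -0.09  1.08 -0.66  1.52  0.69]
```

Emit:
step_arm(
  series=[
    [[-0.012, -0.004, -0.011, -0.066, 0.002, 0.15, 0], [0, 0, 0, 0, 0, 0, 0], [0, 0, 0, 0, 0, 0, 0]],
  ],
)

```text
clock: 55.85
eef_pos: [666.2, 232.2, 165.4]
tool_rot: [3.13, -0.871, 2.114]
force: [-0.5, 0.5, -0.6]
width: 85.5
gripper_force: 0.0
```

```bash
python3 - <<'E'
from h import *
O=Ro.from_euler("xyz",[3.137,-.872,2.105]).as_matrix()
T=np.array([606.3,332,62.1]); tcp(T,O)
E
```

```text
TCPtgt [606.3 332.   62.1] now [666.2 232.2 165.4] shift [-0.027 -0.009  1.037] turn [-0.     0.001  0.007] t 55.9
w 85.5 gf 0.0 q [ 0.01  1.06 -0.1   1.12 -0.67  1.46  0.73]
```

Emit:
step_arm(
  series=[
    [[0, 0, 0.007, -0.027, -0.009, 0.14, 0], [0, 0, 0, 0, 0, 0.2, 0], [0, 0, 0, 0, 0, 0.2, 0], [0, 0, 0, 0, 0, 0.2, 0], [0, 0, 0, 0, 0, 0.2, 0], [0, 0, 0, 0, 0, 0.06, 0], [0, 0, 0, 0, 0, 0, 0], [0, 0, 0, 0, 0, 0, 0]],
  ],
)

```text
clock: 56.65
eef_pos: [611.0, 325.9, 65.0]
tool_rot: [3.135, -0.87, 2.104]
force: [0.5, 0.3, 0.5]
width: 85.4
gripper_force: 0.0
```

```bash
python3 - <<'E'
from h import *
O=Ro.from_euler("xyz",[3.137,-.872,2.105]).as_matrix()
T=np.array([606.3,332,62.1]); tcp(T,O)
E
```

```text
TCPtgt [606.3 332.   62.1] now [611.  325.9  65. ] shift [ 0.018 -0.007  0.052] turn [ 0.004  0.003 -0.001] t 56.6
w 85.4 gf 0.0 q [-0.09  1.12 -0.14  1.32 -0.74  1.19  0.81]
```

Emit:
step_arm(
  series=[
    [[0.004, 0.003, 0, 0.018, -0.007, 0.052, 0], [0, 0, 0, 0, 0, 0, 0], [0, 0, 0, 0, 0, 0, 1], [0, 0, 0, 0, 0, 0, 1], [0, 0, 0, 0, 0, 0, 1], [0, 0, 0, 0, 0, 0, 1], [0, 0, 0, 0, 0, 0, 1], [0, 0, 0, 0, 0, 0, 1], [0, 0, 0, 0, 0, 0, 1], [0, 0, 0, 0, 0, 0, 1]],
  ],
)

```text
clock: 57.65
eef_pos: [604.9, 333.1, 61.3]
tool_rot: [3.14, -0.875, 2.103]
force: [2.3, -1.7, 4.4]
width: 51.0
gripper_force: 61.8
```

Emit:
step_arm(
  series=[
    [[0, 0, 0, 0.05, 0, -0.042, 1], [0, 0, 0, 0.154, 0, -0.128, 1], [0, 0, 0, 0.205, 0, -0.171, 1], [0, 0, 0, 0.205, 0, -0.171, 1], [0, 0, 0, 0.18, 0, -0.15, 1], [0, 0, 0, 0, 0, 0, 1]],
  ],
)

```text
clock: 58.25
eef_pos: [605.4, 334.3, 221.4]
tool_rot: [3.13, -0.873, 2.113]
force: [0.2, -0.1, -2.1]
width: 50.8
gripper_force: 62.6
```

```bash
python3 - <<'E'
from h import *
O=Ro.from_euler("xyz",[3.140,-.871,1.664]).as_matrix()
tcp((588.9,-39.7,210),O)
E
```

```text
TCPtgt [588.9 -39.7 210. ] now [605.4 334.3 221.4] shift [-1.394 -1.362 -1.561] turn [-0.424 -0.005  0.367] t 58.2
w 50.8 gf 62.6 q [-0.11  0.92 -0.14  1.3  -0.73  1.34  0.66]
```

Emit:
step_arm(
  series=[
    [[0, 0, 0, -0.064, -0.062, -0.071, 1], [0, 0, 0, -0.133, -0.13, -0.149, 1], [0, 0, 0, -0.133, -0.13, -0.149, 1], [0, 0, 0, -0.133, -0.13, -0.149, 1], [0, 0, 0, -0.133, -0.13, -0.149, 1], [0, 0, 0, -0.133, -0.13, -0.149, 1], [0, 0, 0, -0.133, -0.13, -0.149, 1], [0, 0, 0, -0.133, -0.13, -0.149, 1], [0, 0, 0, -0.133, -0.13, -0.149, 1], [0, 0, 0, -0.133, -0.13, -0.149, 1], [0, 0, 0, -0.133, -0.13, -0.149, 1], [0, 0, 0, 0, 0, 0, 1]],
  ],
)

```text
clock: 59.45
eef_pos: [584.7, -49.7, 201.4]
tool_rot: [-3.127, -0.871, 2.082]
force: [-0.7, -1.1, -1.6]
width: 51.1
gripper_force: 62.6
```

Emit:
step_arm(
  series=[
    [[-0.105, 0, 0.092, 0, 0, 0, 1], [-0.105, 0, 0.092, 0, 0, 0, 1], [-0.105, 0, 0.092, 0, 0, 0, 1], [-0.105, 0, 0.092, 0, 0, 0, 1], [0, 0, 0, 0, 0, 0, 1], [0, 0, 0, 0, 0, 0, 1]],
  ],
)

```text
clock: 60.05
eef_pos: [586.2, -41.2, 204.6]
tool_rot: [-3.123, -0.873, 1.651]
force: [0.3, -0.5, -1.6]
width: 50.6
gripper_force: 62.9
```

```bash
python3 - <<'E'
from h import *
O=Ro.from_euler("xyz",[3.140,-.871,1.664]).as_matrix()
tcp((588.1,-38.1,70),O)
E
```

```text
TCPtgt [588.1 -38.1  70. ] now [586.2 -41.2 204.6] shift [-0.675  0.025  0.591] turn [-0.013 -0.003 -0.01 ] t 60.0
w 50.6 gf 62.9 q [ 0.43  0.85 -0.    1.52 -0.74  1.38  0.9 ]
```

Emit:
step_arm(
  series=[
    [[-0.013, -0.003, -0.01, -0.08, 0.01, 0.07, 1], [0, 0, 0, -0.16, 0, 0.14, 1], [0, 0, 0, -0.16, 0, 0.14, 1], [0, 0, 0, -0.16, 0, 0.14, 1], [0, 0, 0, -0.09, 0, 0.08, 1], [0, 0, 0, 0, 0, 0, 1], [0, 0, 0, 0, 0, 0, 1]],
  ],
)

```text
clock: 60.75
eef_pos: [589.1, -37.8, 76.3]
tool_rot: [3.136, -0.871, 1.666]
force: [0.3, -0.0, -0.6]
width: 50.8
gripper_force: 62.9
```

```bash
python3 - <<'E'
from h import *
O=Ro.from_euler("xyz",[3.140,-.871,1.664]).as_matrix()
tcp((588.1,-38.1,55),O)
E
```

```text
TCPtgt [588.1 -38.1  55. ] now [589.1 -37.8  76.3] shift [-0.11  -0.007  0.09 ] turn [ 0.003 -0.     0.002] t 60.8
w 50.8 gf 62.9 q [ 0.43  1.03 -0.02  1.55 -0.78  1.21  1.04]
```

Emit:
step_arm(
  series=[
    [[0.003, 0, 0.002, -0.05, -0.007, 0.04, 1], [0, 0, 0, -0.035, 0, 0.03, 1], [0, 0, 0, -0.025, 0, 0.02, 1], [0, 0, 0, 0, 0, 0, 1], [0, 0, 0, 0, 0, 0, 1]],
  ],
)

```text
clock: 61.25
eef_pos: [587.6, -38.6, 54.7]
tool_rot: [3.141, -0.87, 1.662]
force: [-0.7, 1.0, -1.6]
width: 50.8
gripper_force: 63.0
```

```bash
python3 - <<'E'
from h import *
O=Ro.from_euler("xyz",[3.140,-.871,1.664]).as_matrix()
tcp((588.1,-38.1,52.6),O)
E
```

```text
TCPtgt [588.1 -38.1  52.6] now [587.6 -38.6  54.7] shift [-0.009  0.004  0.011] turn [ 0.     0.001 -0.002] t 61.2
w 50.8 gf 63.0 q [ 0.44  1.06 -0.03  1.54 -0.78  1.19  1.06]
```

Emit:
step_arm(
  series=[
    [[0, 0, -0.002, -0.007, 0.003, 0.008, 1], [0, 0, 0, -0.004, 0, 0.004, 1], [0, 0, 0, 0, 0, 0, 1], [0, 0, 0, 0, 0, 0, 1]],
  ],
)

```text
clock: 61.65
eef_pos: [588.0, -38.3, 52.2]
tool_rot: [3.139, -0.87, 1.664]
force: [-0.4, 1.0, -1.7]
width: 50.9
gripper_force: 63.0
```

Emit:
step_arm(
  series=[
    [[0, 0, 0, -0.005, 0, 0.0043, 1], [0, 0, 0, 0, 0, 0, 1], [0, 0, 0, 0, 0, 0, 1]],
  ],
)

```text
clock: 61.95
eef_pos: [588.1, -38.1, 52.1]
tool_rot: [3.139, -0.871, 1.665]
force: [-1.0, -1.0, 5.1]
width: 50.3
gripper_force: 63.1
```

Contact. Release and back off along the tool axis, clear of things.

Emit:
step_arm(
  series=[
    [[0, 0, 0, 0, 0, 0, 0], [0, 0, 0, 0, 0, 0, 0], [0, 0, 0, 0, 0, 0, 0], [0, 0, 0, 0, 0, 0, 0], [0, 0, 0, 0, 0, 0, 0], [0, 0, 0, 0, 0, 0, 0], [0, 0, 0, 0, 0, -0.07, 0], [0, 0, 0, 0, 0, -0.2, 0], [0, 0, 0, 0, 0, -0.27, 0], [0, 0, 0, 0, 0, -0.27, 0], [0, 0, 0, 0, 0, -0.2, 0], [0, 0, 0, 0, 0, 0, 0]],
  ],
)

```text
clock: 63.15
eef_pos: [599.7, -159.6, 151.1]
tool_rot: [3.133, -0.863, 1.664]
force: [-0.3, 0.1, -0.2]
width: 85.1
gripper_force: 0.0
```

Emit:
step_arm(
  series=[
    [[0, 0, 0, 0.15, 0, -0.13, 0], [0, 0, 0, 0.2, 0, -0.17, 0], [0, 0, 0, 0.2, 0, -0.17, 0], [0, 0, 0, 0, 0, 0, 0], [0, 0, 0, 0, 0, 0, 0]],
  ],
)

```text
clock: 63.65
eef_pos: [598.4, -153.8, 257.8]
tool_rot: [3.138, -0.869, 1.666]
force: [-0.0, -0.1, -0.6]
width: 85.1
gripper_force: 0.0
```

```bash
python3 - <<'E'
from h import *
c=ctrl.get_image("top"); save(c,"end.png",(220,230,400,370),4.2)
a=cv2.imread("pics/end.png");b=cv2.imread("pics/top0d.png")
save(ctrl.get_image("side"),"sd.png",(220,170,520,330),2.6)
cv2.imwrite("pics/end2.png",cv2.resize(np.vstack([np.hstack([b,a]),cv2.resize(cv2.imread("pics/sd.png"),(1512,806))]),(650,600)))
E
```

```text
(no output)
```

View pics/end.png

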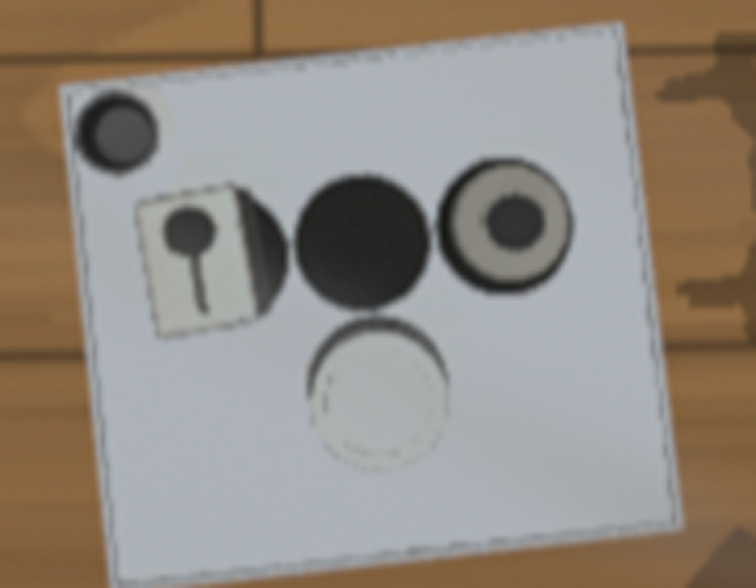

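View pics/end2.png

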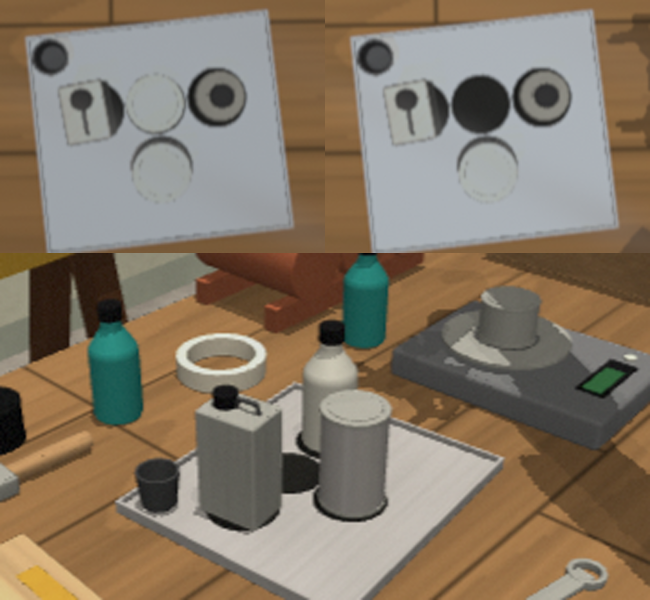

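The before/after views match to about 1 mm: can at (195,262), bottle cap at (516,222), tall tin at (378,402). The low tin is on the pan, so I'm handing the job in.

```bash
python3 -c "
from cell import ctrl
print(ctrl.finish_job())"
```

```text
the job is handed in; nothing more can be done
None
```

The job is handed in: the low tin stands within about 1.5 mm of the pan's middle, and the can, tall tin and bottle are back upright on their tray spots to about 1 mm by the top camera, with about 64 of the 144 s used.

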